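Load the shear box and take up its slack

TASK

Build up the shear box: stack the grooved base plate, every plain packing plate there is, the stone slab and then the loading pad squarely in the pocket between the four corner posts. Draw the spring gauge out by its black tab until the broad dark ring on its rod stands level with the barrel's mouth, hold it there for a second so that the ram beds the whole stack against the front posts, and ease it fully home. Finally stand the knobbed weight centrally on the pad's round boss; leave the tin and the beaker alone.

Things in the scene. Friction and masses are not known exactly. Their poses are not given: they have to be found in the camera images.
- box: shear box, bolted down. Origin: on the table under the pocket's centre; z up, -x the gauge side, +x the back with the ram. Foot 200 x 104 x 10 mm (x -118 to 82); deck 84 mm square, top at 26 mm. Four L-shaped corner posts (8 mm thick, tops at 82 mm, flared outwards to a 72 mm mouth above 70 mm) leave a pocket 60 x 60 mm (inner faces at +-30 mm)
- deck (a point): centre of the deck's top (the pocket's floor), 26 mm above the table. Each side of the pocket is open from the deck up in a window 36 mm wide between the posts: fingers that close along the box's y axis reach down to the deck. At the back (+x) window stands the ram
- ram (a joint): travel of the ram (m) towards the box's -x: 0 home, 0.018 end. A steel upright 28 mm wide, up to 80 mm above the table, pushing face at x = +40 mm when home; joined under the deck to the gauge barrel. It pushes every plate to the front posts and meets a stack lying there at 0.014. A weak spring (1 N) takes it home
- gauge (a joint): how far the rod with the black tab is drawn out of the barrel (m): 0 home, 0.026 end. Fine rings at 5, 10, 15 mm; the middle of the broad dark ring (3 mm) is at the barrel's mouth at 0.020. 4 N to start, 20 N at the ring; springs home when let go. A pull moves the ram first, then the gauge: with a stack in the pocket the tab travels about 34 mm to the ring
- tab_top (a point): top centre of the black tab, 72 mm above the table, at x = -98 mm in the box frame when home. The tab is 12 mm thick (box x), 28 mm wide (box y) and its upper 35 mm stand free; pull it along the box's -x
- barrel_mouth (a point): centre of the aluminium barrel's mouth, on the rod's axis 24 mm above the table; moves with the ram, x = -90 mm in the box frame when home
- base_plate: aluminium base plate, 56 mm square, 10 mm thick, five parallel dark grooves on its top. Origin: centre of the underside, z up. Lies flat on the table at the start. Goes to the bottom of the pocket
- packing_1: steel packing plate, 56 mm square, 6 mm thick, four small holes near its corners; origin: centre of the underside. One to three such plates are present (the others are None); all alike, in any order, on the base plate
- packing_2: steel packing plate, 56 mm square, 6 mm thick, four small holes near its corners; origin: centre of the underside. One to three such plates are present (the others are None); all alike, in any order, on the base plate
- packing_3: steel packing plate, 56 mm square, 6 mm thick, four small holes near its corners; origin: centre of the underside. One to three such plates are present (the others are None); all alike, in any order, on the base plate
- slab: grey stone slab, 56 mm square, 12 mm thick, plain; origin: centre of the underside. Goes on the packing plates
- pad: aluminium loading pad, 56 mm square, 10 mm thick, with a round boss 40 mm across and 8 mm high on its top (18 mm in all); origin: centre of the underside. Goes on the slab
- weight: round steel weight, 47 mm across and 24 mm high, with a neck and above it a knob 22 mm across from 29 to 43 mm; 0.45 kg; origin: centre of the underside. Stands upright on the table; goes on the pad's boss last
- moisture_tin: closed aluminium tin, 52 mm across, 28 mm high, a bystander behind the box; origin: centre of the underside
- beaker: glass beaker, 54 mm across, 71 mm high, a bystander behind the box; origin: centre of the underside
Mind the look-alikes: they are no part of the job. What is shaped like the pad but turquoise is not meant.

How it is judged:
By the outcome, as a careful person would: the job done as asked, in the order asked, and still so for the second after the job is handed in, with the robot touching nothing.
Of packing_1, packing_2, packing_3 only 1 to 3 are there at a start; the rules pass over those that are not, and their reading is None.
At some moment in a run one of slab, pad may be knocked a few centimetres aside while the robot is not near it.
Once in a run the grip may slacken for a moment while it holds something.
It also fails if it takes over 210 s, if anything falls off the work surface, if the arm or the gripper's body presses on something with over 40 N, if the wrist force passes 120 N, or if a joint passes its speed limit or range.

ROBOT

A 7-joint arm with a two-finger parallel gripper is mounted at the origin on a cart in front of the work surface, level with it; the furniture and walls round the work are solid. World frame = base frame: x ahead of the robot, y to its left, z up, the work surface at z = 0. Lengths are in m, angles in rad, forces in N, time in s.
With the tool pointing down it reaches from about 0.4 to 0.875 m from the base axis. Payload 19.3 kg.
Tool frame: the origin (TCP) lies on the centre line of the jaws, within the pads' length; the fingertips stand 14 mm ahead of it and the grasp point (between the pads) lies 5 mm behind it; x points along the fingers, y is the direction in which the jaws open and shut, and the axes are right-handed (so a half turn about x gives the same grasp; the last joint's range is limited). The gripper opens to 85 mm and grips with 20 to 120 N. Pads are 22 mm wide; open, the fingers measure 114 mm over their backs; the gripper's body (76 mm by 85 mm) begins 54 mm behind the grasp point. The pads swing forward as they close: fully open they stand 13 mm farther back than shut.
Start: joints at [1.035, 0.521, -0.036, 1.599, 0.021, 1.021, -0.113], TCP at [0.281, -0.558, 0.245] pointing down, gripper open.
Joint ranges: [-2.91, 2.91], [-0.3, 2.13], [-1.5, 1.42], [0.17, 2.43], [-1.26, 4.41], [0.16, 1.93], [-2.52, 2.52]. Speed limits (rad/s): [1.89, 1.89, 2.39, 2.39, 3.01, 3.01, 3.01].

INTERFACE

Orientations are given as [roll, pitch, yaw] about the fixed x, y, z axes, in that order (R = Rz(yaw) Ry(pitch) Rx(roll)).
In Python, from workcell import monitor, optics, bot gives the robot as it stands.
- The arm moves only by the tool arm_command, never from a script. Its arguments are lists of equal length, an entry for each row: "delta_pos": the shift along the tool's x, y, z as a fraction of full scale, a list of three; "rotation": the turn, a rotation vector about the tool's x, y, z as a fraction of full scale, a list of three. In form: {"delta_pos": [[dx, dy, dz], ...], "rotation": [[wx, wy, wz], ...]}. A call has 1 to 10 rows; each row shifts and turns the pose as measured when the row begins, along the tool's axes as they then stand; what a row does not reach is not made up. Full scale, the value 1, is 30 mm for a shift and 6 degrees for a turn. A row lasts 1/10 s, in which the tool goes at most 50 mm and 8.59 degrees, less where a joint would pass 70% of its speed; a pose out of reach is approached as far as the arm can. A call with a number of a shift or a turn outside -1 to 1 is refused whole. A call with a gripper value outside its range is refused whole. "gripper" is the closure, from -1 (fully open) to 1 (shut), so that 0 is half open, set as the call begins (left out, the last holds). The fingers move at their own pace and stop on an object; "grip_force" is the grip in N (left out, the last holds). Time passes only in rows, so rows that do not move let the fingers close. It gives the time, the measured TCP pose, the force and the opening at its end, in the units of the state.
- monitor.observe(): the state, without advancing time (a new reading comes with each control period).
- optics.grab_frame(name): name is "scene" or "top"; returns the picture (480x640x3 uint8, red, green, blue); there is no depth.
- optics.camera_params(name): a dict with "fx", "fy", "cx", "cy" (pixels), "origin" and "rotation" of the camera in the world. Camera axes: x right, y down, z forward; pixel columns grow to the right and rows downward; lengths in m; the calibration is good to about 2 mm. A picture is of the moment at which its call begins. camera_params takes no time and is no camera call.
- bot.job_done(): hands the job in, once; it reports no verdict.
The state is a dict: "clock": time; "qpos": joint angles; "qd": joint speeds; "joint_efforts": joint torques, N m; "position": TCP position; "tool_rot": TCP orientation; "force": force on the tool from outside, world axes, zero at the start; "moment": the same for the moment, N m; "grip_width": finger opening in m.
Only numpy, scipy, OpenCV 4.12 (cv2) and the standard library are available. Lean on these libraries where they do the work, as an engineer would, in place of code of your own. Each camera call takes 0.05 s, during which the arm holds its last target. There are 200 camera calls.

## Working session

There is one attempt and no reset: what is moved stays moved. The work goes in short steps, Python scripts to look and compute and a tool call to move; the robot and the scene stay as the last step left them, time stands still between calls to the robot, and variables do not carry over. Pictures are saved under pics/ and viewed, about 12 in all and at most 16, crops included, and the job is handed in when it is done.

Besides the shell and the picture viewer there is one more tool, called after "Emit:" by a JSON object that holds its "name" and its "arguments", one argument or row to a line. arm_command: Moves the arm, as the interface text tells. Its arguments: {"type":"object","properties":{"delta_pos":{"type":"array","items":{"type":"array","items":{"type":"number"}}},"rotation":{"type":"array","items":{"type":"array","items":{"type":"number"}}},"gripper":{"type":"number"},"grip_force":{"type":"number"}},"required":["delta_pos","rotation"]}

```bash
mkdir -p pics; ls; python3 - <<'E'
from workcell import monitor, optics, bot
import cv2,numpy as np
s=monitor.observe();print(s)
for n in("scene","top"):
    im=optics.grab_frame(n);cv2.imwrite(f"pics/{n}0.png",im[:,:,::-1]);print(n,optics.camera_params(n))
E
```

```text
pics
{'clock': 0.0, 'qpos': array([ 1.03481462,  0.52200376, -0.03634112,  1.59999461,  0.02119122,
        1.02111415, -0.11279287]), 'qd': array([-5.68965405e-05,  1.76155631e-03, -1.30016449e-04, -1.94063994e-04,
       -2.57171115e-04, -1.59704952e-03, -1.55972321e-04]), 'joint_efforts': array([ 2.35017542e-04, -9.27105618e+01,  1.98010795e+00, -3.69925976e+01,
        1.78865937e-02,  8.35285900e-03,  1.23938543e-05]), 'position': array([ 0.28053328, -0.55814321,  0.24473676]), 'tool_rot': array([-1.51151405,  1.56966108,  2.09586452]), 'force': array([-0.22757305, -0.45147567,  0.37199895]), 'moment': array([ 0.00216235,  0.01296452, -0.07301754]), 'grip_width': 0.08543281656544306}
scene {'fx': 489.3475023008225, 'fy': 489.3475023008225, 'cx': 327.91583443807104, 'cy': 249.36032597602784, 'origin': array([-0.06982909,  0.65815858,  0.66849415]), 'rotation': array([-2.13468134,  0.01099986, -2.36016157])}
top {'fx': 580.7791124618012, 'fy': 580.7791124618012, 'cx': 332.520573095101, 'cy': 248.4393596550885, 'origin': array([0.49746103, 0.0027163 , 1.18064133]), 'rotation': array([-3.07254831, -0.01825004, -1.57990413])}
```

View pics/top0.png

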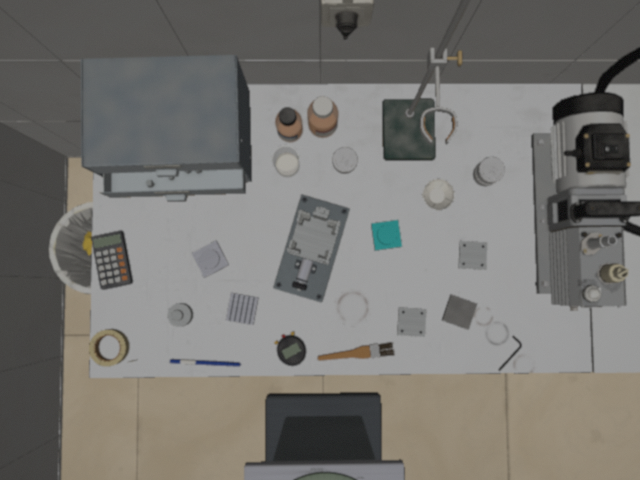

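View pics/scene0.png

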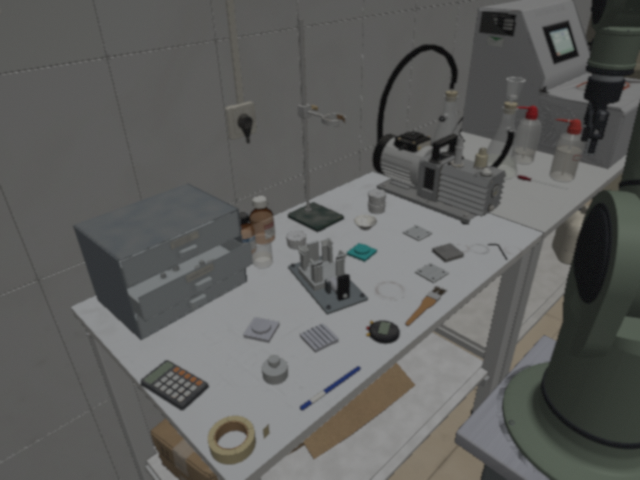

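Top view: the base plate is at (243,308), the pad at (210,259) with its turquoise look-alike at (387,235), and the packing plates at (473,255) and (412,321). The slab is at (459,311), the weight at (180,314) with a cylinder that could pass for it at (490,171), and the box at (312,247) with its tab towards the robot. Next: close crops and measurements.

```bash
cat > h.py <<'E'
from workcell import monitor, optics, bot
import cv2,numpy as np
from scipy.spatial.transform import Rotation as R
def cam(n):
    p=optics.camera_params(n); return p,R.from_euler('xyz',p['rotation']).as_matrix()
def p2w(n,uv,z=0.):
    p,M=cam(n); d=M@np.array([(uv[0]-p['cx'])/p['fx'],(uv[1]-p['cy'])/p['fy'],1.]); o=np.array(p['origin'])
    return o+d*(z-o[2])/d[2]
def w2p(n,X):
    p,M=cam(n); c=M.T@(np.array(X)-p['origin']); return np.array([c[0]/c[2]*p['fx']+p['cx'],c[1]/c[2]*p['fy']+p['cy']])
def grab(n,f=None):
    im=optics.grab_frame(n)[:,:,::-1].copy()
    if f: cv2.imwrite('pics/'+f,im)
    return im
E
python3 - <<'E'
from h import *
im=cv2.imread('pics/top0.png')
a=cv2.resize(im[185:335,160:360],None,fx=4,fy=4,interpolation=cv2.INTER_CUBIC); cv2.imwrite('pics/c1.png',a)
b=cv2.resize(im[150:345,340:530],None,fx=3,fy=3,interpolation=cv2.INTER_CUBIC); cv2.imwrite('pics/c2.png',b)
g=cv2.cvtColor(im,cv2.COLOR_BGR2GRAY)
for nm,(u,v),z in [('base',(243,308),.01),('pad',(210,259),.01),('pk1',(473,255),.006),('pk2',(412,321),.006),('slab',(459,311),.012)]:
    c=g[v-24:v+25,u-24:u+25]; bg=np.median(np.r_[c[0],c[-1],c[:,0],c[:,-1]])
    m=(c<bg-(12 if nm!='slab' else 35)).astype(np.uint8); m=cv2.morphologyEx(m,cv2.MORPH_CLOSE,np.ones((5,5)))
    k,l,st,ce=cv2.connectedComponentsWithStats(m); i=l[24,24]
    pts=np.argwhere(l==i)[:,::-1]+[u-24,v-24]
    W=np.array([p2w('top',p,z)[:2] for p in pts])*1000
    r=cv2.minAreaRect(W.astype(np.float32)); print(nm,bg,i,len(pts),np.round(r[0],1),np.round(r[1],1),round(r[2],1),'cen',W.mean(0).round(1))
E
```

```text
base 157.0 1 856 [459.7 162.8] [59.1 58.3] 79.2 cen [459.6 163. ]
pad 157.0 1 835 [559.9 227.1] [59.7 57.9] 26.5 cen [559.6 226.4]
pk1 157.0 1 813 [ 563.3 -303.7] [59.4 57.5] 86.0 cen [ 563.1 -303.4]Traceback (most recent call last):
  File "<stdin>", line 11, in <module>
  File "h.py", line 7, in p2w
    p,M=cam(n); d=M@np.array([(uv[0]-p['cx'])/p['fx'],(uv[1]-p['cy'])/p['fy'],1.]); o=np.array(p['origin'])
        ~~~^^^
  File "h.py", line 5, in cam
    p=optics.camera_params(n); return p,R.from_euler('xyz',p['rotation']).as_matrix()
ValueError: time passes only in moves, steps and waits
```

View pics/c1.png

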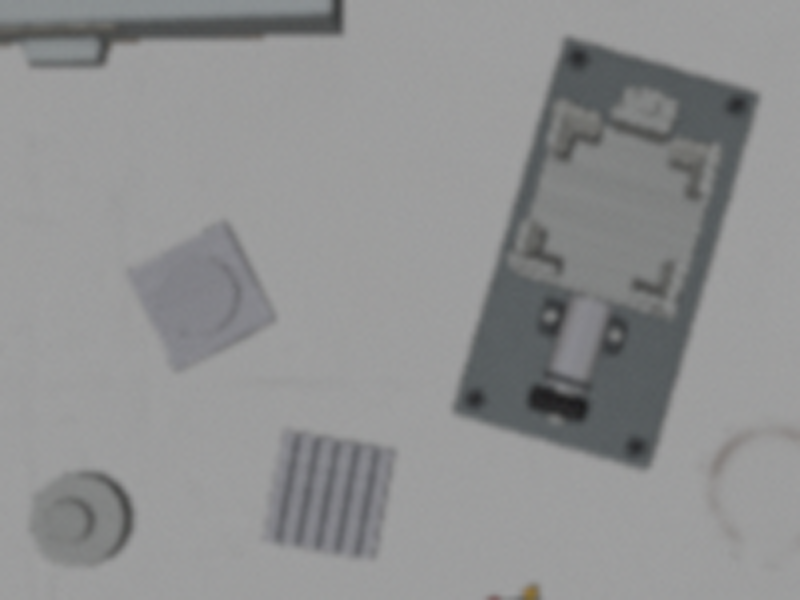

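View pics/c2.png

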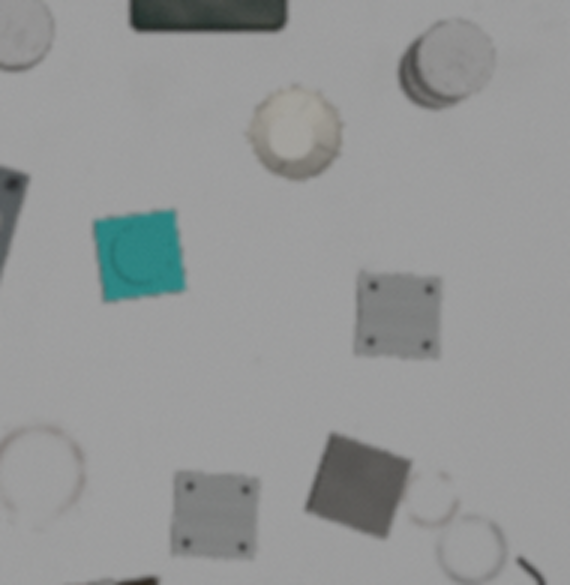

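The crops confirm it: the pad is the pale aluminium one and the two packing plates have four holes each. The slab is plain and dark. The knobbed weight is at c1 (80,518); (490,171) is a knobless tall cylinder.

```bash
python3 - <<'E'
import re
s=open('h.py').read()
s=s.replace("def cam(n):\n    p=optics","_C={}\ndef cam(n):\n    if n not in _C: _C[n]=_cam(n)\n    return _C[n]\ndef _cam(n):\n    p=optics")
s+='''
def rect(im,u,v,z,thr=12,h=24):
    g=cv2.cvtColor(im,cv2.COLOR_BGR2GRAY).astype(int); u=int(round(u));v=int(round(v))
    c=g[v-h:v+h+1,u-h:u+h+1]; bg=np.median(np.r_[c[0],c[-1],c[:,0],c[:,-1]])
    m=cv2.morphologyEx((c<bg-thr).astype(np.uint8),cv2.MORPH_CLOSE,np.ones((5,5)))
    l=cv2.connectedComponents(m)[1]; P=np.argwhere(l==l[h,h])[:,::-1]+[u-h,v-h]
    W=np.array([p2w('top',p,z)[:2] for p in P])*1000
    r=cv2.minAreaRect(W.astype(np.float32)); return len(P),np.round(r[0],1),np.round(r[1],1),round(r[2],1)
def state():
    s=monitor.observe(); M=R.from_euler('xyz',s['tool_rot']).as_matrix()
    j=np.degrees(np.arctan2(M[1,1],M[0,1]))
    print('t',round(s['clock'],2),'pos',np.round(s['position']*1000,1),'jaw deg',round(j,2),'down',np.round(M[:,0],4),'F',np.round(s['force'],1),'w',round(s['grip_width']*1000,1),'q7',round(s['qpos'][6],2))
    return s,M
def plan(x,y,z,jaw=None):
    """mm/deg -> units: rotation (tool) then shift in the rotated tool frame"""
    s,M=state(); j=np.degrees(np.arctan2(M[1,1],M[0,1]))
    if jaw is None: jaw=j
    d=(jaw-j+90)%180-90; a=np.radians(j+d)
    X=np.array([0,0,-1.]);Y=np.array([np.cos(a),np.sin(a),0]);T=np.c_[X,Y,np.cross(X,Y)]
    rv=R.from_matrix(M.T@T).as_rotvec(degrees=True)/6
    sh=T.T@(np.array([x,y,z])-s['position']*1000)/30
    print('rot units',rv.round(2),' shift units (after rot)',sh.round(2))
'''
open('h.py','w').write(s)
E
python3 - <<'E'
from h import *
im=cv2.imread('pics/top0.png')
for nm,u,v,z,t in [('base',243,308,.01,12),('pad',210,259,.01,12),('pk1',473,255,.006,12),('pk2',412,321,.006,12),('slab',459,311,.012,35)]: print(nm,*rect(im,u,v,z,t))
F=[p2w('top',(160+a/4,185+b/4),.01)[:2]*1000 for a,b in [(565,38),(758,92),(650,467),(455,410)]]
F=np.array(F); print(F.round(1)); 
# back-left, back-right, front-right, front-left -> box x axis
ax=(F[0]+F[1]-F[2]-F[3])/2; ay=(F[0]+F[3]-F[1]-F[2])/2
print('len',np.linalg.norm(ax),np.linalg.norm(ay),'yaw',np.degrees(np.arctan2(ax[1],ax[0])),np.degrees(np.arctan2(-ay[0],ay[1])))
ux=ax/np.linalg.norm(ax); print('origin',(F.mean(0)+18*ux).round(1))
print('tab',p2w('top',(160+558/4,185+402/4),.072)*1000)
print('weight body/knob',p2w('top',(160+77/4,185+518/4),.024)*1000,p2w('top',(160+68/4,185+520/4),.043)*1000)
b=cv2.resize(cv2.imread('pics/scene0.png')[200:400,230:490],None,fx=3,fy=3,interpolation=cv2.INTER_CUBIC); cv2.imwrite('pics/c3.png',b)
plan(460,163,150,79.2)
E
```

```text
base 856 [459.7 162.8] [59.1 58.3] 79.2
pad 835 [559.9 227.1] [59.7 57.9] 26.5
pk1 813 [ 563.3 -303.7] [59.4 57.5] 86.0
pk2 824 [ 429.4 -176.8] [57.9 57.4] 85.6
slab 800 [ 448.9 -272.7] [58.5 55.9] 69.9
[[688.6  43.2]
 [660.3 -54.6]
 [471.1   1.7]
 [500.5  99.3]]
len 196.82542883250923 101.88417826491124 yaw -16.610302939386827 -16.448871721471765
origin [597.4  17.2]
tab [503.74059799  45.28719915  72.        ]
weight body/knob [449.08624858 284.29527574  24.        ] [448.95960849 284.00348856  43.        ]
t 0.1 pos [ 280.6 -558.2  244.8] jaw deg -63.31 down [-5.e-04  8.e-04 -1.e+00] F [ 0.4  0.9 -0.1] w 85.5 q7 -0.11
rot units [6.25 0.   0.01]  shift units (after rot) [  3.16 -24.73  -1.37]
```

View pics/c3.png

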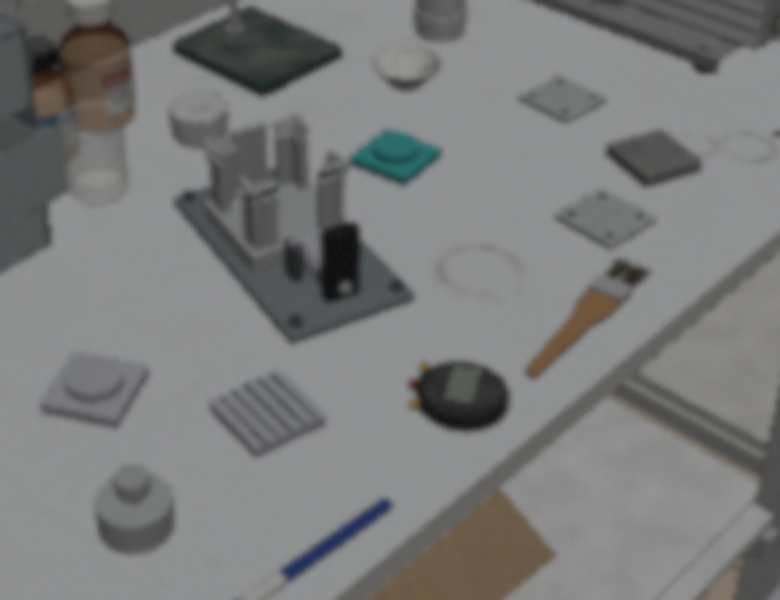

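Scene crop: the two packing plates are single, thin ones at c3 (562,98) and (606,217). The slab is at (655,157), and the tab stands at home at (340,262). The tab position, measured at (504,45), matches the box pose of origin (598,17) and yaw −16.5°. Going for the base plate first.

Emit:
{"name": "arm_command", "arguments": {
  "delta_pos": [
    [0, 0, 0],
    [0, 0, 0],
    [0, 0, 0],
    [0, 0, 0],
    [0, 0, 0],
    [0, 0, 0],
    [0, 0, 0]
  ],
  "rotation": [
    [0.9, 0, 0],
    [0.9, 0, 0],
    [0.9, 0, 0],
    [0.9, 0, 0],
    [0.9, 0, 0],
    [0.9, 0, 0],
    [0.85, 0, 0]
  ],
  "gripper": -1,
  "grip_force": 60
}}

```text
clock: 0.8
position: [0.2797, -0.5571, 0.2424]
tool_rot: [-0.867, 1.565, 2.062]
force: [-0.5, 0.2, 1.1]
grip_width: 0.0857
```

Emit:
{"name": "arm_command", "arguments": {
  "delta_pos": [
    [0, -0.9, -0.2],
    [0, -0.9, -0.2],
    [0, -0.9, -0.2],
    [0, -1, -0.2],
    [0, -1, -0.1],
    [0, -1, 0],
    [0, -1, 0],
    [0, -1, 0],
    [0, -1, 0],
    [0, -1, 0]
  ],
  "rotation": [
    [0, 0, 0],
    [0, 0, 0],
    [0, 0, 0],
    [0, 0, 0],
    [0, 0, 0],
    [0, 0, 0],
    [0, 0, 0],
    [0, 0, 0],
    [0, 0, 0],
    [0, 0, 0]
  ]
}}

```text
clock: 1.8
position: [0.369, -0.2701, 0.2404]
tool_rot: [-0.545, 1.56, 2.375]
force: [-0.1, 0.3, 0.4]
grip_width: 0.0853
```

```bash
python3 -c "
from h import *
plan(460,163,100,79.2)"
```

```text
t 1.8 pos [ 369.  -270.1  240.4] jaw deg -102.71 down [-0.0075  0.0073 -0.9999] F [-0.1  0.3  0.4] w 85.3 q7 -1.27
rot units [-0.32  0.08  0.05]  shift units (after rot) [  4.68 -14.75  -0.27]
```

Emit:
{"name": "arm_command", "arguments": {
  "delta_pos": [
    [0, 0, 0],
    [0, 0, 0],
    [0, 0, 0],
    [0, 0, 0],
    [0, 0, 0],
    [0, 0, 0],
    [0, 0, 0],
    [0, 0, 0],
    [0, 0, 0],
    [0, 0, 0]
  ],
  "rotation": [
    [-1, 0, 0],
    [-1, 0, 0],
    [-1, 0, 0],
    [-1, 0, 0],
    [-1, 0, 0],
    [-1, 0, 0],
    [-1, 0, 0],
    [-1, 0, 0],
    [-1, 0, 0],
    [-1, 0, 0]
  ]
}}

```text
clock: 2.8
position: [0.3693, -0.2644, 0.2393]
tool_rot: [-1.632, 1.556, 2.381]
force: [-0.1, -0.0, 0.2]
grip_width: 0.0853
```

Emit:
{"name": "arm_command", "arguments": {
  "delta_pos": [
    [0, 0, 0],
    [0, 0, 0],
    [0, 0, 0],
    [0, 0, 0],
    [0, 0, 0],
    [0, 0, 0],
    [0, 0, 0],
    [0, 0, 0],
    [0, 0, 0],
    [0, 0, 0]
  ],
  "rotation": [
    [-1, 0, 0],
    [-1, 0, 0],
    [-1, 0, 0],
    [-1, 0, 0],
    [-1, 0, 0],
    [-1, 0, 0],
    [-1, 0, 0],
    [-1, 0, 0],
    [-1, 0, 0],
    [-1, 0, 0]
  ]
}}

```text
clock: 3.8
position: [0.3678, -0.2637, 0.2377]
tool_rot: [-2.674, 1.552, 2.432]
force: [0.6, 0.2, 0.3]
grip_width: 0.0855
```

Emit:
{"name": "arm_command", "arguments": {
  "delta_pos": [
    [0, 0, 0],
    [0, 0, 0],
    [0, 0, 0],
    [0, 0, 0],
    [0, 0, 0],
    [0, 0, 0],
    [0, 0, 0],
    [0, 0, 0],
    [0, 0, 0],
    [0, 0, 0]
  ],
  "rotation": [
    [-1, 0, 0],
    [-1, 0, 0],
    [-1, 0, 0],
    [-1, 0, 0],
    [-1, 0, 0],
    [-1, 0, 0],
    [-1, 0, 0],
    [-1, 0, 0],
    [-1, 0, 0],
    [-1, 0, 0]
  ]
}}

```text
clock: 4.8
position: [0.3663, -0.2632, 0.2361]
tool_rot: [2.54, 1.548, 2.454]
force: [0.7, -0.2, -0.7]
grip_width: 0.0857
```

```bash
python3 -c "
from h import *
plan(460,163,100,79.2)"
```

```text
t 4.8 pos [ 366.3 -263.2  236.1] jaw deg 85.11 down [-0.0176  0.0144 -0.9997] F [ 0.7 -0.2 -0.7] w 85.7 q7 1.77
rot units [ 0.99 -0.19 -0.11]  shift units (after rot) [ 4.54 14.54  0.41]
```

Emit:
{"name": "arm_command", "arguments": {
  "delta_pos": [
    [0, 0, 0],
    [0, 1, 0.05],
    [0, 1, 0.05],
    [0, 1, 0.05],
    [0, 1, 0.05],
    [0, 1, 0.05],
    [0, 1, 0.05],
    [0, 1, 0.05],
    [0, 1, 0],
    [0, 1, 0]
  ],
  "rotation": [
    [0.9, -0.2, -0.1],
    [0, 0, 0],
    [0, 0, 0],
    [0, 0, 0],
    [0, 0, 0],
    [0, 0, 0],
    [0, 0, 0],
    [0, 0, 0],
    [0, 0, 0],
    [0, 0, 0]
  ]
}}

```text
clock: 5.8
position: [0.4244, 0.0066, 0.2353]
tool_rot: [1.538, 1.57, 1.352]
force: [-0.2, 0.1, 0.6]
grip_width: 0.0858
```

Emit:
{"name": "arm_command", "arguments": {
  "delta_pos": [
    [0.7, 1, 0],
    [0.7, 1, 0],
    [0.7, 1, 0],
    [0.7, 1, 0],
    [0.7, 0.9, 0],
    [0.4, 0.4, 0],
    [0, 0, 0]
  ],
  "rotation": [
    [0, 0, 0],
    [0, 0, 0],
    [0, 0, 0],
    [0, 0, 0],
    [0, 0, 0],
    [0, 0, 0],
    [0, 0, 0]
  ]
}}

```text
clock: 6.5
position: [0.4545, 0.173, 0.1133]
tool_rot: [1.347, 1.569, 1.165]
force: [-0.4, -0.8, 0.2]
grip_width: 0.0853
```

```bash
python3 -c "
from h import *
plan(460,163,60,79.2)"
```

```text
t 6.5 pos [454.5 173.  113.3] jaw deg 79.53 down [ 7.0e-04  1.5e-03 -1.0e+00] F [-0.4 -0.8  0.2] w 85.3 q7 0.43
rot units [ 0.05  0.   -0.02]  shift units (after rot) [ 1.78 -0.29  0.24]
```

Emit:
{"name": "arm_command", "arguments": {
  "delta_pos": [
    [0.4, -0.29, 0.24],
    [0.7, 0, 0],
    [0.7, 0, 0],
    [0.6, 0, 0],
    [0.4, 0, 0],
    [0, 0, 0]
  ],
  "rotation": [
    [0, 0, 0],
    [0, 0, 0],
    [0, 0, 0],
    [0, 0, 0],
    [0, 0, 0],
    [0, 0, 0]
  ]
}}

```text
clock: 7.1
position: [0.4629, 0.1536, 0.0264]
tool_rot: [-0.226, 1.567, -0.416]
force: [-0.8, -0.5, 0.5]
grip_width: 0.0851
```

```bash
python3 -c "
from h import *
plan(460,163,16,79.2)
grab('scene','s1.png')
im=cv2.imread('pics/s1.png');cv2.imwrite('pics/s1c.png',cv2.resize(im[250:450,200:460],None,fx=3,fy=3))"
```

```text
t 7.1 pos [462.9 153.6  26.4] jaw deg 79.12 down [ 0.003  -0.0013 -1.    ] F [-0.8 -0.5  0.5] w 85.1 q7 0.33
rot units [-0.01  0.03  0.01]  shift units (after rot) [ 0.35  0.29 -0.15]
```

View pics/s1c.png

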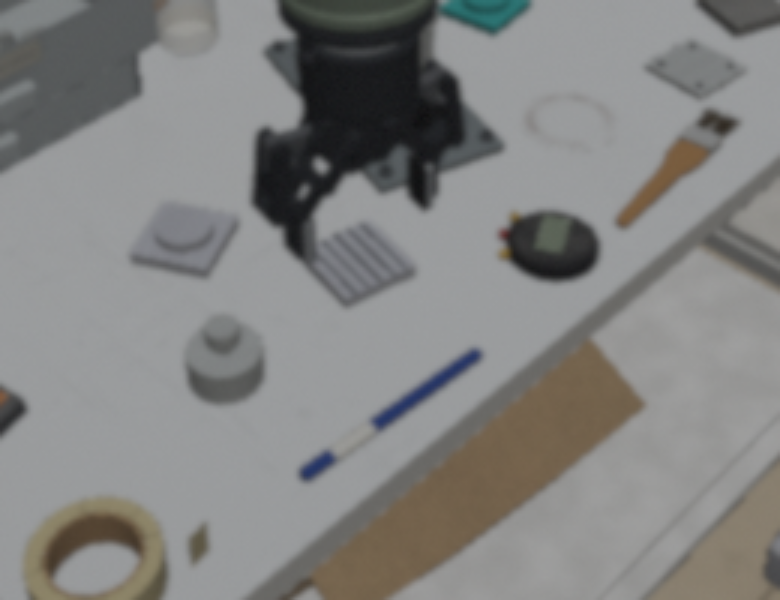

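Emit:
{"name": "arm_command", "arguments": {
  "delta_pos": [
    [0, 0.29, -0.15],
    [0, 0, 0],
    [0, 0, 0],
    [0, 0, 0]
  ],
  "rotation": [
    [0, 0, 0],
    [0, 0, 0],
    [0, 0, 0],
    [0, 0, 0]
  ],
  "gripper": -0.55
}}

```text
clock: 7.55
position: [0.4615, 0.1639, 0.0296]
tool_rot: [0.182, 1.564, -0.009]
force: [0.8, 0.1, -0.5]
grip_width: 0.0662
```

```bash
python3 -c "
from h import *
plan(460,163,16,79.2)"
```

```text
t 7.55 pos [461.5 163.9  29.6] jaw deg 79.08 down [ 7.e-03 -1.e-04 -1.e+00] F [ 0.8  0.1 -0.5] w 66.2 q7 0.31
rot units [-0.02  0.07 -0.01]  shift units (after rot) [ 0.45 -0.04 -0.04]
```

Emit:
{"name": "arm_command", "arguments": {
  "delta_pos": [
    [0.3, -0.03, -0.04],
    [0.2, 0, 0],
    [0, 0, 0],
    [0, 0, 0]
  ],
  "rotation": [
    [0, 0.07, 0],
    [0, 0, 0],
    [0, 0, 0],
    [0, 0, 0]
  ]
}}

```text
clock: 7.95
position: [0.4602, 0.163, 0.0133]
tool_rot: [2.156, 1.569, 1.965]
force: [0.5, 0.0, -0.2]
grip_width: 0.0661
```

```bash
python3 -c "
from h import *
plan(460,163,10,79.2)"
```

```text
t 7.95 pos [460.2 163.   13.3] jaw deg 79.08 down [-6.0e-04  1.4e-03 -1.0e+00] F [ 0.5  0.  -0.2] w 66.1 q7 0.3
rot units [-0.02 -0.01 -0.01]  shift units (after rot) [ 0.11 -0.   -0.01]
```

Emit:
{"name": "arm_command", "arguments": {
  "delta_pos": [
    [0.1, 0, 0],
    [0, 0, 0],
    [0, 0, 0]
  ],
  "rotation": [
    [0, 0, 0],
    [0, 0, 0],
    [0, 0, 0]
  ]
}}

```text
clock: 8.25
position: [0.4602, 0.163, 0.01]
tool_rot: [2.298, 1.569, 2.108]
force: [-0.2, -0.5, -0.1]
grip_width: 0.066
```

Emit:
{"name": "arm_command", "arguments": {
  "delta_pos": [
    [0.07, 0, 0],
    [0, 0, 0],
    [0, 0, 0]
  ],
  "rotation": [
    [0, 0, 0],
    [0, 0, 0],
    [0, 0, 0]
  ]
}}

```text
clock: 8.55
position: [0.4603, 0.163, 0.0079]
tool_rot: [2.06, 1.569, 1.87]
force: [0.5, -0.3, 1.1]
grip_width: 0.0663
```

Emit:
{"name": "arm_command", "arguments": {
  "delta_pos": [
    [0, 0, 0],
    [0, 0, 0],
    [0, 0, 0],
    [0, 0, 0],
    [0, 0, 0],
    [0, 0, 0]
  ],
  "rotation": [
    [0, 0, 0],
    [0, 0, 0],
    [0, 0, 0],
    [0, 0, 0],
    [0, 0, 0],
    [0, 0, 0]
  ],
  "gripper": 1,
  "grip_force": 60
}}

```text
clock: 9.15
position: [0.4625, 0.1634, 0.0109]
tool_rot: [0.445, 1.565, 0.255]
force: [-0.1, -0.6, -2.1]
grip_width: 0.054
```

```bash
python3 -c "
from h import *
plan(460,163,150,79.2)"
```

```text
t 9.15 pos [462.5 163.4  10.9] jaw deg 79.07 down [ 0.0052  0.0013 -1.    ] F [-0.1 -0.6 -2.1] w 54.0 q7 0.29
rot units [-0.02  0.05 -0.02]  shift units (after rot) [-4.64 -0.03 -0.08]
```

Emit:
{"name": "arm_command", "arguments": {
  "delta_pos": [
    [-0.2, 0, 0],
    [-0.4, 0, 0],
    [-0.6, 0, 0],
    [-0.8, 0, 0],
    [-0.8, 0, 0],
    [-0.8, 0, 0],
    [-0.6, 0, 0],
    [-0.3, 0, 0],
    [0, 0, 0]
  ],
  "rotation": [
    [0, 0, 0],
    [0, 0, 0],
    [0, 0, 0],
    [0, 0, 0],
    [0, 0, 0],
    [0, 0, 0],
    [0, 0, 0],
    [0, 0, 0],
    [0, 0, 0]
  ]
}}

```text
clock: 10.05
position: [0.4604, 0.1632, 0.1564]
tool_rot: [0.432, 1.566, 0.244]
force: [0.0, -0.6, -1.7]
grip_width: 0.0541
```

```bash
python3 -c "
from h import *
plan(598,17,150,73.5)
a=grab('top','t2.png')[150:350,150:350];b=grab('scene','s2.png')[210:410,170:430]
cv2.imwrite('pics/t2c.png',np.hstack([cv2.resize(a,(390,390)),cv2.resize(b,(400,390))]))"
```

```text
t 10.05 pos [460.4 163.2 156.4] jaw deg 79.19 down [ 0.0043  0.0011 -1.    ] F [ 0.  -0.6 -1.7] w 54.1 q7 0.51
rot units [ 0.95  0.04 -0.02]  shift units (after rot) [ 0.21 -3.37  5.78]
```

View pics/t2c.png

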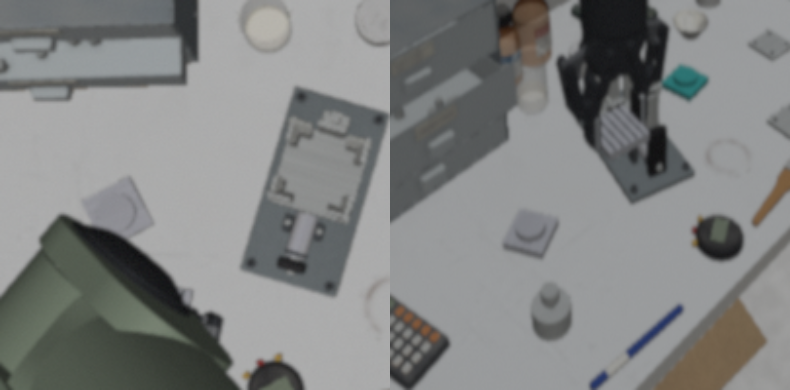

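Emit:
{"name": "arm_command", "arguments": {
  "delta_pos": [
    [0, 0, 0],
    [0, -0.55, 0.95],
    [0, -0.55, 0.95],
    [0, -0.55, 0.95],
    [0, -0.55, 0.95],
    [0, -0.5, 0.9],
    [0, -0.4, 0.6],
    [0, -0.2, 0.3],
    [0, 0, 0],
    [0, 0, 0]
  ],
  "rotation": [
    [0.95, 0.04, 0],
    [0, 0, 0],
    [0, 0, 0],
    [0, 0, 0],
    [0, 0, 0],
    [0, 0, 0],
    [0, 0, 0],
    [0, 0, 0],
    [0, 0, 0],
    [0, 0, 0]
  ]
}}

```text
clock: 11.15
position: [0.5919, 0.0162, 0.1429]
tool_rot: [-2.871, 1.553, 3.126]
force: [-0.4, 0.3, -0.0]
grip_width: 0.0542
```

```bash
python3 -c "
from h import *
plan(598,17,105,73.5)"
```

```text
t 11.15 pos [591.9  16.2 142.9] jaw deg 73.58 down [-1.750e-02  3.000e-04 -9.998e-01] F [-0.4  0.3 -0. ] w 54.2 q7 0.79
rot units [ 0.01 -0.16  0.04]  shift units (after rot) [1.26 0.08 0.19]
```

Emit:
{"name": "arm_command", "arguments": {
  "delta_pos": [
    [0.5, 0.08, 0.19],
    [0.5, 0, 0],
    [0.25, 0, 0],
    [0, 0, 0],
    [0, 0, 0]
  ],
  "rotation": [
    [0, -0.16, 0.04],
    [0, 0, 0],
    [0, 0, 0],
    [0, 0, 0],
    [0, 0, 0]
  ]
}}

```text
clock: 11.65
position: [0.5951, 0.0214, 0.1036]
tool_rot: [-3.052, 1.569, 2.95]
force: [-0.5, -0.5, -0.3]
grip_width: 0.0545
```

```bash
python3 -c "
from h import *
plan(598,17,60,73.5)
b=grab('scene','s3.png')
cv2.imwrite('pics/s3c.png',cv2.resize(b[190:320,240:400],None,fx=5,fy=4.5,interpolation=2))"
```

```text
t 11.65 pos [595.1  21.4 103.6] jaw deg 73.9 down [-2.2e-03  4.0e-04 -1.0e+00] F [-0.5 -0.5 -0.3] w 54.5 q7 0.74
rot units [ 0.07 -0.02  0.  ]  shift units (after rot) [ 1.45 -0.11  0.13]
```

View pics/s3c.png

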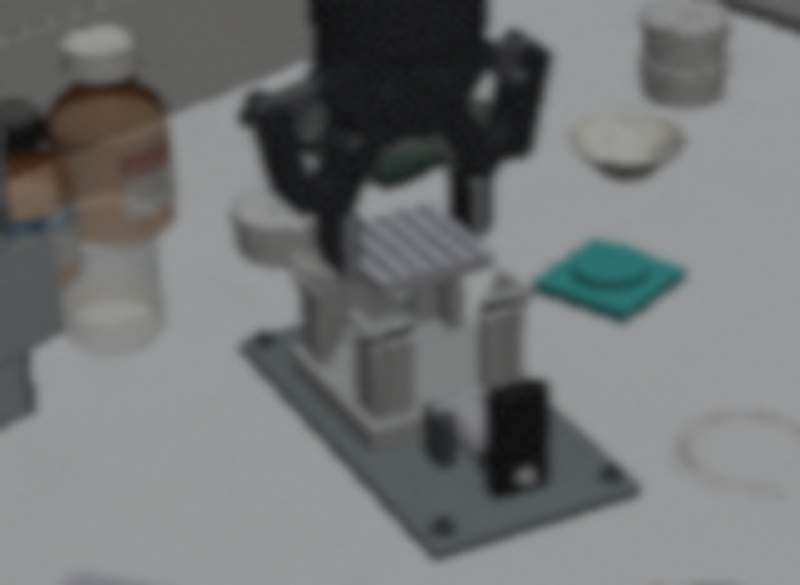

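Emit:
{"name": "arm_command", "arguments": {
  "delta_pos": [
    [0, -0.11, 0.13],
    [0, 0, 0],
    [0, 0, 0]
  ],
  "rotation": [
    [0.07, 0, 0],
    [0, 0, 0],
    [0, 0, 0]
  ]
}}

```text
clock: 12.0
position: [0.5988, 0.0166, 0.1048]
tool_rot: [2.897, 1.57, 2.608]
force: [-1.0, 0.5, -1.3]
grip_width: 0.0545
```

Emit:
{"name": "arm_command", "arguments": {
  "delta_pos": [
    [0.25, 0, 0],
    [0.25, 0, 0],
    [0.25, 0, 0],
    [0.2, 0, 0],
    [0, 0, 0],
    [0, 0, 0]
  ],
  "rotation": [
    [0, 0, 0],
    [0, 0, 0],
    [0, 0, 0],
    [0, 0, 0],
    [0, 0, 0],
    [0, 0, 0]
  ]
}}

```text
clock: 12.6
position: [0.5984, 0.0164, 0.0732]
tool_rot: [-3.098, 1.569, 2.896]
force: [-0.2, 0.1, -0.1]
grip_width: 0.0542
```

```bash
python3 -c "
from h import *
plan(598,17,38,73.5)"
```

```text
t 12.6 pos [598.4  16.4  73.2] jaw deg 73.4 down [-1.5e-03  4.0e-04 -1.0e+00] F [-0.2  0.1 -0.1] w 54.2 q7 0.72
rot units [-0.02 -0.01  0.  ]  shift units (after rot) [ 1.17  0.01 -0.02]
```

Emit:
{"name": "arm_command", "arguments": {
  "delta_pos": [
    [0.25, 0, 0],
    [0.25, 0, 0],
    [0.25, 0, 0],
    [0.2, 0, 0],
    [0.1, 0, 0],
    [0, 0, 0],
    [0, 0, 0]
  ],
  "rotation": [
    [0, 0, 0],
    [0, 0, 0],
    [0, 0, 0],
    [0, 0, 0],
    [0, 0, 0],
    [0, 0, 0],
    [0, 0, 0]
  ]
}}

```text
clock: 13.3
position: [0.5984, 0.0166, 0.0388]
tool_rot: [-3.132, 1.569, 2.862]
force: [-0.6, 0.3, -0.8]
grip_width: 0.054
```

```bash
python3 -c "
from h import *
plan(598,17,38,73.5)"
```

```text
t 13.3 pos [598.4  16.6  38.8] jaw deg 73.41 down [-1.6e-03  4.0e-04 -1.0e+00] F [-0.6  0.3 -0.8] w 54.0 q7 0.69
rot units [-0.01 -0.02  0.  ]  shift units (after rot) [ 0.03  0.01 -0.02]
```

Emit:
{"name": "arm_command", "arguments": {
  "delta_pos": [
    [0.05, 0, 0],
    [0, 0, 0]
  ],
  "rotation": [
    [0, 0, 0],
    [0, 0, 0]
  ]
}}

```text
clock: 13.5
position: [0.5986, 0.0166, 0.0376]
tool_rot: [3.009, 1.57, 2.72]
force: [-0.1, -1.2, -0.5]
grip_width: 0.0542
```

Emit:
{"name": "arm_command", "arguments": {
  "delta_pos": [
    [0, 0, 0],
    [0, 0, 0],
    [0, 0, 0],
    [0, 0, 0],
    [-0.3, 0, 0],
    [-0.6, 0, 0],
    [-0.8, 0, 0],
    [-0.9, 0, 0],
    [-0.6, 0, 0],
    [0, 0, 0]
  ],
  "rotation": [
    [0, 0, 0],
    [0, 0, 0],
    [0, 0, 0],
    [0, 0, 0],
    [0, 0, 0],
    [0, 0, 0],
    [0, 0, 0],
    [0, 0, 0],
    [0, 0, 0],
    [0, 0, 0]
  ],
  "gripper": -0.55
}}

```text
clock: 14.5
position: [0.5988, 0.017, 0.1406]
tool_rot: [1.722, 1.57, 1.433]
force: [0.5, -1.0, 0.2]
grip_width: 0.0664
```

```bash
python3 -c "
from h import *
plan(429.4,-176.8,100,85.6)"
```

```text
t 14.5 pos [598.8  17.  140.6] jaw deg 73.45 down [ 1.e-04  8.e-04 -1.e+00] F [ 0.5 -1.   0.2] w 66.4 q7 0.78
rot units [-2.02 -0.   -0.01]  shift units (after rot) [ 1.35 -6.87 -5.14]
```

Emit:
{"name": "arm_command", "arguments": {
  "delta_pos": [
    [0, 0, 0],
    [0, 0, 0],
    [0, -0.9, -0.7],
    [0, -0.95, -0.7],
    [0, -0.95, -0.7],
    [0, -0.95, -0.7],
    [0, -0.95, -0.7],
    [0, -0.95, -0.7],
    [0, -0.7, -0.5],
    [0, -0.3, -0.2]
  ],
  "rotation": [
    [-1, 0, 0],
    [-1, 0, 0],
    [0, 0, 0],
    [0, 0, 0],
    [0, 0, 0],
    [0, 0, 0],
    [0, 0, 0],
    [0, 0, 0],
    [0, 0, 0],
    [0, 0, 0]
  ]
}}

```text
clock: 15.5
position: [0.4307, -0.1758, 0.1385]
tool_rot: [2.056, 1.568, 1.99]
force: [-0.5, -0.1, 0.2]
grip_width: 0.0661
```

Emit:
{"name": "arm_command", "arguments": {
  "delta_pos": [
    [0.5, 0, 0],
    [0.5, 0, 0],
    [0, 0, 0],
    [0, 0, 0]
  ],
  "rotation": [
    [0, 0, 0],
    [0, 0, 0],
    [0, 0, 0],
    [0, 0, 0]
  ]
}}

```text
clock: 15.9
position: [0.4307, -0.1763, 0.108]
tool_rot: [1.855, 1.568, 1.786]
force: [-0.2, -0.4, -0.0]
grip_width: 0.0662
```

```bash
python3 -c "
from h import *
plan(429.4,-176.8,40,85.6)"
```

```text
t 15.9 pos [ 430.7 -176.3  108. ] jaw deg 86.06 down [-7.e-04  3.e-03 -1.e+00] F [-0.2 -0.4 -0. ] w 66.2 q7 1.26
rot units [ 0.08 -0.01 -0.03]  shift units (after rot) [ 2.27 -0.02 -0.04]
```

Emit:
{"name": "arm_command", "arguments": {
  "delta_pos": [
    [0.5, 0, -0.04],
    [0.7, 0, 0],
    [0.7, 0, 0],
    [0.6, 0, 0],
    [0.4, 0, 0],
    [0.2, 0, 0],
    [0, 0, 0],
    [0, 0, 0]
  ],
  "rotation": [
    [0.08, 0, -0.03],
    [0, 0, 0],
    [0, 0, 0],
    [0, 0, 0],
    [0, 0, 0],
    [0, 0, 0],
    [0, 0, 0],
    [0, 0, 0]
  ]
}}

```text
clock: 16.7
position: [0.4346, -0.1747, 0.0163]
tool_rot: [-0.222, 1.564, -0.296]
force: [0.5, 0.2, -1.1]
grip_width: 0.0663
```

```bash
python3 -c "
from h import *
plan(429.4,-176.8,9,85.6)"
```

```text
t 16.7 pos [ 434.6 -174.7   16.3] jaw deg 85.75 down [ 0.0064 -0.0019 -1.    ] F [ 0.5  0.2 -1.1] w 66.3 q7 1.08
rot units [0.03 0.06 0.01]  shift units (after rot) [ 0.24 -0.08 -0.17]
```

Emit:
{"name": "arm_command", "arguments": {
  "delta_pos": [
    [0, -0.08, -0.17],
    [0, 0, 0],
    [0.22, 0, 0],
    [0, 0, 0],
    [0, 0, 0]
  ],
  "rotation": [
    [0, 0.06, 0],
    [0, 0, 0],
    [0, 0, 0],
    [0, 0, 0],
    [0, 0, 0]
  ]
}}

```text
clock: 17.2
position: [0.4297, -0.1778, 0.0109]
tool_rot: [-0.83, 1.567, -0.905]
force: [1.6, -0.0, 0.4]
grip_width: 0.0663
```

Emit:
{"name": "arm_command", "arguments": {
  "delta_pos": [
    [0, 0, 0],
    [0, 0, 0],
    [0, 0, 0],
    [0, 0, 0],
    [0, 0, 0],
    [0, 0, 0]
  ],
  "rotation": [
    [0, 0, 0],
    [0, 0, 0],
    [0, 0, 0],
    [0, 0, 0],
    [0, 0, 0],
    [0, 0, 0]
  ],
  "gripper": 1
}}

```text
clock: 17.8
position: [0.4297, -0.1777, 0.0115]
tool_rot: [-0.924, 1.567, -0.999]
force: [-0.9, 1.0, -1.7]
grip_width: 0.0536
```

```bash
python3 -c "
from h import *
plan(429.4,-176.8,9,85.6)"
```

```text
t 17.8 pos [ 429.7 -177.7   11.5] jaw deg 85.7 down [ 0.0021 -0.0032 -1.    ] F [-0.9  1.  -1.7] w 53.6 q7 1.07
rot units [0.02 0.02 0.03]  shift units (after rot) [ 0.08  0.03 -0.01]
```

Emit:
{"name": "arm_command", "arguments": {
  "delta_pos": [
    [-0.2, 0, 0],
    [-0.4, 0, 0],
    [-0.7, 0, 0],
    [-0.8, 0, 0],
    [-0.8, 0, 0],
    [-0.8, 0, 0],
    [-0.6, 0, 0],
    [-0.3, 0, 0],
    [0, 0, 0]
  ],
  "rotation": [
    [0, 0, 0],
    [0, 0, 0],
    [0, 0, 0],
    [0, 0, 0],
    [0, 0, 0],
    [0, 0, 0],
    [0, 0, 0],
    [1, 0, 0],
    [1, 0, 0]
  ]
}}

```text
clock: 18.7
position: [0.4282, -0.1761, 0.1616]
tool_rot: [-0.669, 1.568, -0.955]
force: [0.4, 0.3, -1.5]
grip_width: 0.0539
```

```bash
python3 -c "
from h import *
plan(598,17,145,73.5)"
```

```text
t 18.7 pos [ 428.2 -176.1  161.6] jaw deg 73.6 down [ 0.0018 -0.0026 -1.    ] F [ 0.4  0.3 -1.5] w 53.9 q7 1.16
rot units [0.02 0.02 0.02]  shift units (after rot) [0.55 7.78 3.6 ]
```

Emit:
{"name": "arm_command", "arguments": {
  "delta_pos": [
    [0, 0.9, 0.4],
    [0, 0.95, 0.45],
    [0, 0.95, 0.45],
    [0, 0.95, 0.45],
    [0, 0.95, 0.45],
    [0, 0.95, 0.45],
    [0, 0.9, 0.4],
    [0, 0.7, 0.35],
    [0, 0.4, 0.2],
    [0, 0, 0]
  ],
  "rotation": [
    [0, 0, 0],
    [0, 0, 0],
    [0, 0, 0],
    [0, 0, 0],
    [0, 0, 0],
    [0, 0, 0],
    [0, 0, 0],
    [0, 0, 0],
    [0, 0, 0],
    [0, 0, 0]
  ]
}}

```text
clock: 19.7
position: [0.6008, 0.0201, 0.172]
tool_rot: [-0.002, 1.567, -0.294]
force: [-1.0, 0.1, -1.5]
grip_width: 0.0535
```

Emit:
{"name": "arm_command", "arguments": {
  "delta_pos": [
    [0.4, 0, 0],
    [0.4, 0, 0],
    [0.4, 0, 0],
    [0, 0, 0],
    [0, 0, 0]
  ],
  "rotation": [
    [0, 0, 0],
    [0, 0, 0],
    [0, 0, 0],
    [0, 0, 0],
    [0, 0, 0]
  ]
}}

```text
clock: 20.2
position: [0.5982, 0.016, 0.1325]
tool_rot: [-0.95, 1.568, -1.246]
force: [1.0, -0.1, -0.0]
grip_width: 0.0535
```

```bash
python3 -c "
from h import *
plan(598,17,100,73.5)"
```

```text
t 20.2 pos [598.2  16.  132.5] jaw deg 73.09 down [ 0.001  -0.0029 -1.    ] F [ 1.  -0.1 -0. ] w 53.5 q7 0.75
rot units [-0.07  0.02  0.02]  shift units (after rot) [ 1.08  0.03 -0.02]
```

Emit:
{"name": "arm_command", "arguments": {
  "delta_pos": [
    [0.4, 0.03, -0.02],
    [0.5, 0, 0],
    [0.4, 0, 0],
    [0, 0, 0],
    [0, 0, 0]
  ],
  "rotation": [
    [-0.07, 0.02, 0.02],
    [0, 0, 0],
    [0, 0, 0],
    [0, 0, 0],
    [0, 0, 0]
  ]
}}

```text
clock: 20.7
position: [0.5976, 0.0168, 0.0896]
tool_rot: [-2.815, 1.57, -3.103]
force: [-0.1, -0.1, -0.2]
grip_width: 0.0539
```

```bash
python3 -c "
from h import *
plan(598,17,49,73.5)"
```

```text
t 20.7 pos [597.6  16.8  89.6] jaw deg 73.53 down [-0.0012 -0.     -1.    ] F [-0.1 -0.1 -0.2] w 53.9 q7 0.72
rot units [ 0.   -0.01  0.  ]  shift units (after rot) [1.35 0.01 0.01]
```

Emit:
{"name": "arm_command", "arguments": {
  "delta_pos": [
    [0.3, 0, 0],
    [0.3, 0, 0],
    [0.3, 0, 0],
    [0.2, 0, 0],
    [0.15, 0, 0],
    [0.1, 0, 0],
    [0, 0, 0],
    [0, 0, 0]
  ],
  "rotation": [
    [0, 0, 0],
    [0, 0, 0],
    [0, 0, 0],
    [0, 0, 0],
    [0, 0, 0],
    [0, 0, 0],
    [0, 0, 0],
    [0, 0, 0]
  ]
}}

```text
clock: 21.5
position: [0.5983, 0.0169, 0.0477]
tool_rot: [-0.723, 1.57, -1.011]
force: [0.1, 0.2, -1.2]
grip_width: 0.0534
```

```bash
python3 -c "
from h import *
plan(598,17,48,73.5)"
```

```text
t 21.5 pos [598.3  16.9  47.7] jaw deg 73.53 down [ 7.0e-04 -1.1e-03 -1.0e+00] F [ 0.1  0.2 -1.2] w 53.4 q7 0.68
rot units [0.01 0.01 0.01]  shift units (after rot) [-0.01 -0.   -0.01]
```

Emit:
{"name": "arm_command", "arguments": {
  "delta_pos": [
    [0.05, 0, 0],
    [0, 0, 0]
  ],
  "rotation": [
    [0, 0, 0],
    [0, 0, 0]
  ]
}}

```text
clock: 21.7
position: [0.5986, 0.017, 0.0477]
tool_rot: [-0.566, 1.568, -0.853]
force: [0.5, -0.1, -1.4]
grip_width: 0.0534
```

Emit:
{"name": "arm_command", "arguments": {
  "delta_pos": [
    [0, 0, 0],
    [0, 0, 0],
    [0, 0, 0],
    [0, 0, 0],
    [-0.3, 0, 0],
    [-0.6, 0, 0],
    [-0.8, 0, 0],
    [-0.9, 0, 0],
    [-0.6, 0, 0],
    [0, 0, 0]
  ],
  "rotation": [
    [0, 0, 0],
    [0, 0, 0],
    [0, 0, 0],
    [0, 0, 0],
    [0, 0, 0],
    [0, 0, 0],
    [0, 0, 0],
    [0, 0, 0],
    [-1, 0, 0],
    [-1, 0, 0]
  ],
  "gripper": -0.55
}}

```text
clock: 22.7
position: [0.5984, 0.0178, 0.1497]
tool_rot: [-0.687, 1.568, -0.76]
force: [-0.2, -0.4, 0.2]
grip_width: 0.0661
```

```bash
python3 -c "
from h import *
grab('top','t4.png')
plan(563.3,-303.7,100,86)"
```

```text
t 22.75 pos [598.1  17.6 148.8] jaw deg 86.23 down [ 9.0e-04 -1.7e-03 -1.0e+00] F [ 0.2 -0.8  0.1] w 66.3 q7 0.95
rot units [0.04 0.01 0.02]  shift units (after rot) [  1.63 -10.77  -0.41]
```

Emit:
{"name": "arm_command", "arguments": {
  "delta_pos": [
    [0, -1, 0],
    [0, -1, 0],
    [0, -1, -0.05],
    [0, -1, -0.05],
    [0, -1, -0.05],
    [0, -1, -0.05],
    [0, -1, -0.05],
    [0, -1, -0.05],
    [0, -1, -0.05],
    [0, -0.8, 0]
  ],
  "rotation": [
    [0.04, 0, 0],
    [0, 0, 0],
    [0, 0, 0],
    [0, 0, 0],
    [0, 0, 0],
    [0, 0, 0],
    [0, 0, 0],
    [0, 0, 0],
    [0, 0, 0],
    [0, 0, 0]
  ]
}}

```text
clock: 23.75
position: [0.5631, -0.2814, 0.1506]
tool_rot: [1.521, 1.569, 1.436]
force: [0.7, 0.2, 0.4]
grip_width: 0.0662
```

Emit:
{"name": "arm_command", "arguments": {
  "delta_pos": [
    [0.5, -0.5, 0],
    [0.5, -0.3, 0],
    [0.5, 0, 0],
    [0, 0, 0],
    [0, 0, 0]
  ],
  "rotation": [
    [0, 0, 0],
    [0, 0, 0],
    [0, 0, 0],
    [0, 0, 0],
    [0, 0, 0]
  ]
}}

```text
clock: 24.25
position: [0.5596, -0.3067, 0.1004]
tool_rot: [2.2, 1.567, 2.108]
force: [-0.7, 0.7, 1.1]
grip_width: 0.0662
```

```bash
python3 -c "
from h import *
plan(563.3,-303.7,20,86)"
```

```text
t 24.25 pos [ 559.6 -306.7  100.4] jaw deg 84.75 down [-0.0021  0.0035 -1.    ] F [-0.7  0.7  1.1] w 66.2 q7 1.46
rot units [-0.21 -0.02 -0.03]  shift units (after rot) [2.68 0.11 0.12]
```

Emit:
{"name": "arm_command", "arguments": {
  "delta_pos": [
    [0, 0.11, 0.12],
    [0, 0, 0],
    [0.5, 0, 0],
    [0.6, 0, 0],
    [0.6, 0, 0],
    [0.5, 0, 0],
    [0.35, 0, 0],
    [0.15, 0, 0],
    [0, 0, 0],
    [0, 0, 0]
  ],
  "rotation": [
    [-0.2, -0.02, -0.03],
    [0, 0, 0],
    [0, 0, 0],
    [0, 0, 0],
    [0, 0, 0],
    [0, 0, 0],
    [0, 0, 0],
    [0, 0, 0],
    [0, 0, 0],
    [0, 0, 0]
  ]
}}

```text
clock: 25.25
position: [0.5653, -0.3006, 0.0132]
tool_rot: [0.275, 1.57, 0.209]
force: [-2.7, 1.9, 7.2]
grip_width: 0.0667
```

```bash
python3 -c "
from h import *
plan(563.3,-303.7,10,86)"
```

```text
t 25.25 pos [ 565.3 -300.6   13.2] jaw deg 86.26 down [ 4.e-04  1.e-04 -1.e+00] F [-2.7  1.9  7.2] w 66.7 q7 1.41
rot units [ 0.04  0.   -0.  ]  shift units (after rot) [ 0.11 -0.11 -0.06]
```

Emit:
{"name": "arm_command", "arguments": {
  "delta_pos": [
    [-0.3, 0, 0],
    [-0.2, 0, 0],
    [0, 0, 0],
    [0, -0.11, -0.06],
    [0, 0, 0],
    [0, 0, 0]
  ],
  "rotation": [
    [0, 0, 0],
    [0, 0, 0],
    [0, 0, 0],
    [0, 0, 0],
    [0, 0, 0],
    [0, 0, 0]
  ],
  "gripper": -0.85
}}

```text
clock: 25.85
position: [0.5636, -0.3047, 0.0302]
tool_rot: [-0.323, 1.569, -0.389]
force: [0.2, -0.1, -0.4]
grip_width: 0.0784
```

```bash
python3 -c "
from h import *
im=cv2.imread('pics/t4.png'); print(rect(im,473,255,.006),rect(im,459,311,.012,35),rect(im,210,259,.01))
plan(563.3,-303.7,10,86)
a=grab('top','t5.png')[190:330,400:560];b=grab('scene','s5.png')[180:300,380:540]
cv2.imwrite('pics/t5c.png',np.hstack([cv2.resize(a,(400,350)),cv2.resize(b,(400,350))]))"
```

```text
(821, array([ 563.3, -303.6]), array([59.4, 57.6]), 85.8) (1273, array([ 442.9, -265.4]), array([82.8, 82.3]), 88.8) (850, array([559.9, 227.1]), array([59.7, 58. ]), 26.7)
t 25.85 pos [ 563.6 -304.7   30.2] jaw deg 86.23 down [ 2.1e-03 -9.0e-04 -1.0e+00] F [ 0.2 -0.1 -0.4] w 78.4 q7 1.43
rot units [0.04 0.02 0.01]  shift units (after rot) [ 0.67  0.03 -0.01]
```

View pics/t5c.png

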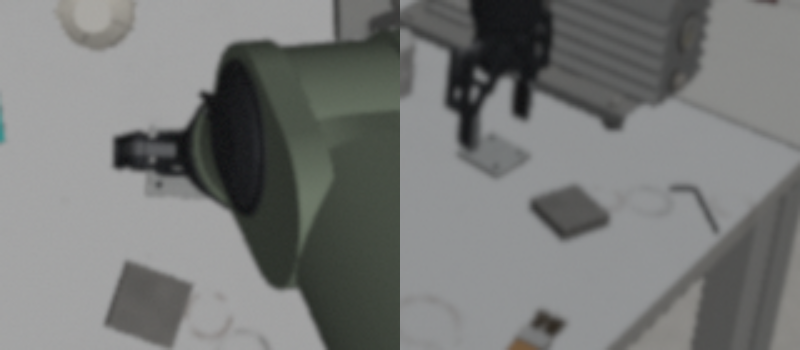

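Emit:
{"name": "arm_command", "arguments": {
  "delta_pos": [
    [0.3, 0, 0],
    [0.25, 0, 0],
    [0, 0, 0],
    [0, 0, 0]
  ],
  "rotation": [
    [0, 0, 0],
    [0, 0, 0],
    [0, 0, 0],
    [0, 0, 0]
  ]
}}

```text
clock: 26.35
position: [0.5633, -0.3042, 0.0112]
tool_rot: [-0.092, 1.57, -0.158]
force: [1.1, -0.7, -0.8]
grip_width: 0.0789
```

```bash
python3 -c "
from h import *
plan(563.3,-303.7,9,86)"
```

```text
t 26.35 pos [ 563.3 -304.2   11.2] jaw deg 86.25 down [ 9.e-04 -1.e-04 -1.e+00] F [ 1.1 -0.7 -0.8] w 78.9 q7 1.41
rot units [0.04 0.01 0.  ]  shift units (after rot) [ 0.07  0.02 -0.  ]
```

Emit:
{"name": "arm_command", "arguments": {
  "delta_pos": [
    [0.02, 0, 0],
    [0, 0, 0],
    [0, 0, 0],
    [0, 0, 0],
    [0, 0, 0],
    [0, 0, 0],
    [0, 0, 0]
  ],
  "rotation": [
    [0, 0, 0],
    [0, 0, 0],
    [0, 0, 0],
    [0, 0, 0],
    [0, 0, 0],
    [0, 0, 0],
    [0, 0, 0]
  ],
  "gripper": 1
}}

```text
clock: 27.05
position: [0.5635, -0.3043, 0.0113]
tool_rot: [-0.331, 1.569, -0.396]
force: [-0.3, -0.0, -1.0]
grip_width: 0.0533
```

```bash
python3 -c "
from h import *
plan(563.3,-303.7,9,86)"
```

```text
t 27.05 pos [ 563.5 -304.3   11.3] jaw deg 86.25 down [ 1.3e-03 -5.0e-04 -1.0e+00] F [-0.3 -0.  -1. ] w 53.3 q7 1.41
rot units [0.04 0.01 0.  ]  shift units (after rot) [ 0.08  0.02 -0.01]
```

Gripped. Lifting and turning to the box angle.

Emit:
{"name": "arm_command", "arguments": {
  "delta_pos": [
    [-0.2, 0, 0],
    [-0.4, 0, 0],
    [-0.7, 0, 0],
    [-0.8, 0, 0],
    [-0.8, 0, 0],
    [-0.8, 0, 0],
    [-0.6, 0, 0],
    [-0.3, 0, 0],
    [0, 0, 0]
  ],
  "rotation": [
    [0, 0, 0],
    [0, 0, 0],
    [0, 0, 0],
    [0, 0, 0],
    [0, 0, 0],
    [0, 0, 0],
    [0, 0, 0],
    [1, 0, 0],
    [1, 0, 0]
  ]
}}

```text
clock: 27.95
position: [0.5635, -0.3036, 0.1623]
tool_rot: [0.063, 1.566, -0.215]
force: [0.9, 0.5, -0.9]
grip_width: 0.0538
```

```bash
python3 -c "
from h import *
plan(598,17,145,73.5)"
```

```text
t 27.95 pos [ 563.5 -303.6  162.3] jaw deg 74.07 down [ 4.2e-03 -9.0e-04 -1.0e+00] F [ 0.9  0.5 -0.9] w 53.8 q7 1.33
rot units [ 0.09  0.04 -0.  ]  shift units (after rot) [ 0.58 10.57 -1.93]
```

Emit:
{"name": "arm_command", "arguments": {
  "delta_pos": [
    [0, 0.9, -0.15],
    [0, 1, -0.2],
    [0, 1, -0.2],
    [0, 1, -0.2],
    [0, 1, -0.2],
    [0, 1, -0.2],
    [0, 1, -0.2],
    [0, 1, -0.2],
    [0, 1, -0.2],
    [0, 0.8, -0.15]
  ],
  "rotation": [
    [0.09, 0.04, 0],
    [0, 0, 0],
    [0, 0, 0],
    [0, 0, 0],
    [0, 0, 0],
    [0, 0, 0],
    [0, 0, 0],
    [0, 0, 0],
    [0, 0, 0],
    [0, 0, 0]
  ]
}}

```text
clock: 28.95
position: [0.5937, -0.0014, 0.1733]
tool_rot: [-0.177, 1.561, -0.475]
force: [0.0, 0.2, -1.1]
grip_width: 0.0532
```

Emit:
{"name": "arm_command", "arguments": {
  "delta_pos": [
    [0.3, 0.5, -0.05],
    [0.3, 0.2, 0],
    [0.3, 0, 0],
    [0, 0, 0],
    [0, 0, 0]
  ],
  "rotation": [
    [0, 0, 0],
    [0, 0, 0],
    [0, 0, 0],
    [0, 0, 0],
    [0, 0, 0]
  ]
}}

```text
clock: 29.45
position: [0.599, 0.0224, 0.1483]
tool_rot: [-0.042, 1.558, -0.336]
force: [0.4, 0.2, -1.3]
grip_width: 0.0539
```

```bash
python3 -c "
from h import *
plan(598,17,110,73.5)"
```

```text
t 29.45 pos [599.   22.4 148.3] jaw deg 73.15 down [ 0.0116 -0.0041 -0.9999] F [ 0.4  0.2 -1.3] w 53.9 q7 0.74
rot units [-0.06  0.12  0.01]  shift units (after rot) [ 1.28 -0.18  0.02]
```

Emit:
{"name": "arm_command", "arguments": {
  "delta_pos": [
    [0, -0.18, 0.02],
    [0, 0, 0],
    [0.4, 0, 0],
    [0.5, 0, 0],
    [0.4, 0, 0],
    [0.2, 0, 0],
    [0, 0, 0],
    [0, 0, 0]
  ],
  "rotation": [
    [-0.06, 0.12, 0],
    [0, 0, 0],
    [0, 0, 0],
    [0, 0, 0],
    [0, 0, 0],
    [0, 0, 0],
    [0, 0, 0],
    [0, 0, 0]
  ]
}}

```text
clock: 30.25
position: [0.5973, 0.0138, 0.0985]
tool_rot: [-2.606, 1.568, -2.897]
force: [-0.4, -0.2, -1.2]
grip_width: 0.0537
```

```bash
python3 -c "
from h import *
plan(598,17,54,73.5)"
```

```text
t 30.25 pos [597.3  13.8  98.5] jaw deg 73.36 down [-3.1e-03 -8.0e-04 -1.0e+00] F [-0.4 -0.2 -1.2] w 53.7 q7 0.73
rot units [-0.02 -0.03  0.02]  shift units (after rot) [ 1.48  0.11 -0.01]
```

Emit:
{"name": "arm_command", "arguments": {
  "delta_pos": [
    [0, 0.11, 0],
    [0, 0, 0],
    [0, 0, 0]
  ],
  "rotation": [
    [-0.02, -0.03, 0.02],
    [0, 0, 0],
    [0, 0, 0]
  ]
}}

```text
clock: 30.55
position: [0.5988, 0.0176, 0.0994]
tool_rot: [0.573, 1.569, 0.285]
force: [-0.2, -0.6, -0.4]
grip_width: 0.0533
```

Emit:
{"name": "arm_command", "arguments": {
  "delta_pos": [
    [0.3, 0, 0],
    [0.3, 0, 0],
    [0.3, 0, 0],
    [0.3, 0, 0],
    [0.15, 0, 0],
    [0.1, 0, 0],
    [0, 0, 0],
    [0, 0, 0]
  ],
  "rotation": [
    [0, 0, 0],
    [0, 0, 0],
    [0, 0, 0],
    [0, 0, 0],
    [0, 0, 0],
    [0, 0, 0],
    [0, 0, 0],
    [0, 0, 0]
  ]
}}

```text
clock: 31.35
position: [0.5989, 0.0176, 0.0532]
tool_rot: [0.074, 1.568, -0.214]
force: [0.6, -0.1, -2.0]
grip_width: 0.0534
```

```bash
python3 -c "
from h import *
plan(598,17,54,73.5)"
```

```text
t 31.35 pos [598.9  17.6  53.2] jaw deg 73.5 down [ 2.3e-03 -5.0e-04 -1.0e+00] F [ 0.6 -0.1 -2. ] w 53.4 q7 0.68
rot units [ 0.    0.02 -0.  ]  shift units (after rot) [-0.03 -0.03 -0.02]
```

Emit:
{"name": "arm_command", "arguments": {
  "delta_pos": [
    [0.04, 0, 0],
    [0, 0, 0]
  ],
  "rotation": [
    [0, 0, 0],
    [0, 0, 0]
  ]
}}

```text
clock: 31.55
position: [0.5992, 0.0176, 0.0532]
tool_rot: [-0.062, 1.567, -0.35]
force: [-0.8, -0.3, -2.1]
grip_width: 0.0535
```

Emit:
{"name": "arm_command", "arguments": {
  "delta_pos": [
    [0, 0, 0],
    [0, 0, 0],
    [0, 0, 0],
    [0, 0, 0],
    [-0.3, 0, 0],
    [-0.6, 0, 0],
    [-0.8, 0, 0],
    [-0.9, 0, 0],
    [-0.6, 0, 0],
    [0, 0, 0]
  ],
  "rotation": [
    [0, 0, 0],
    [0, 0, 0],
    [0, 0, 0],
    [0, 0, 0],
    [0, 0, 0],
    [0, 0, 0],
    [0, 0, 0],
    [0, 0, 0],
    [0, 0, 0],
    [0, 0, 0]
  ],
  "gripper": -0.55
}}

```text
clock: 32.55
position: [0.5989, 0.0182, 0.1547]
tool_rot: [0.186, 1.567, -0.101]
force: [0.4, -0.8, -0.6]
grip_width: 0.0663
```

```bash
python3 -c "
from h import *
im=grab('top','t6.png'); b=grab('scene','s6.png')
g=cv2.cvtColor(im,6)[285:340,425:480]; 
m=(g<105).astype(np.uint8); n,l,st,ce=cv2.connectedComponentsWithStats(m); print(st[1:],ce[1:]+[425,285])
print(rect(im,459,311,.012,60),rect(im,459,311,.012,45))
print(rect(im,210,259,.01))
plan(448.9,-272.7,100,69.9)
cv2.imwrite('pics/t6c.png',np.hstack([cv2.resize(im[200:340,400:560],(400,350)),cv2.resize(b[190:310,240:400],(400,350))]))"
```

```text
[[   0   10   50   45 1396]] [[445.7277937  318.48567335]]
(1071, array([ 441.9, -264.3]), array([80.8, 80.3]), 88.8) (1132, array([ 441.9, -265.3]), array([82.8, 80.3]), 88.8)
(851, array([560.1, 226.7]), array([59.7, 58.9]), 26.7)
t 32.65 pos [598.   17.9 152.4] jaw deg 73.54 down [ 7.e-04 -6.e-04 -1.e+00] F [-0.1  0.2  0.1] w 66.2 q7 0.76
rot units [0.61 0.01 0.  ]  shift units (after rot) [  1.75 -10.81  -1.34]
```

View pics/t6c.png

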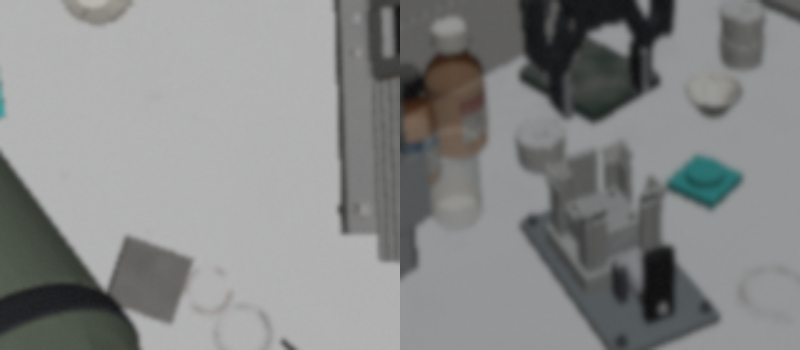

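Emit:
{"name": "arm_command", "arguments": {
  "delta_pos": [
    [0, 0, 0],
    [0, -1, -0.15],
    [0, -1, -0.15],
    [0, -1, -0.15],
    [0, -1, -0.15],
    [0, -1, -0.15],
    [0, -1, -0.15],
    [0, -1, -0.1],
    [0, -1, -0.1],
    [0, -1, -0.1]
  ],
  "rotation": [
    [0.6, 0, 0],
    [0, 0, 0],
    [0, 0, 0],
    [0, 0, 0],
    [0, 0, 0],
    [0, 0, 0],
    [0, 0, 0],
    [0, 0, 0],
    [0, 0, 0],
    [0, 0, 0]
  ],
  "gripper": -0.78
}}

```text
clock: 33.65
position: [0.4631, -0.2266, 0.1431]
tool_rot: [3.051, 1.558, 2.706]
force: [1.1, 0.2, -0.0]
grip_width: 0.0757
```

Emit:
{"name": "arm_command", "arguments": {
  "delta_pos": [
    [0.4, -0.8, -0.1],
    [0.5, -0.5, 0],
    [0.5, -0.2, 0],
    [0, 0, 0],
    [0, 0, 0]
  ],
  "rotation": [
    [0, 0, 0],
    [0, 0, 0],
    [0, 0, 0],
    [0, 0, 0],
    [0, 0, 0]
  ]
}}

```text
clock: 34.15
position: [0.4409, -0.2706, 0.0953]
tool_rot: [3.021, 1.552, 2.673]
force: [0.1, 0.5, -0.2]
grip_width: 0.076
```

```bash
python3 -c "
from h import *
plan(448.9,-272.7,30,69.9)"
```

```text
t 34.15 pos [ 440.9 -270.6   95.3] jaw deg 70.05 down [-0.0166  0.0084 -0.9998] F [ 0.1  0.5 -0.2] w 76.0 q7 1.2
rot units [ 0.03 -0.18 -0.02]  shift units (after rot) [2.18 0.02 0.27]
```

Emit:
{"name": "arm_command", "arguments": {
  "delta_pos": [
    [0, 0.02, 0.27],
    [0, 0, 0],
    [0.5, 0, 0],
    [0.6, 0, 0],
    [0.5, 0, 0],
    [0.4, 0, 0],
    [0.2, 0, 0],
    [0, 0, 0],
    [0, 0, 0]
  ],
  "rotation": [
    [0.03, -0.18, -0.02],
    [0, 0, 0],
    [0, 0, 0],
    [0, 0, 0],
    [0, 0, 0],
    [0, 0, 0],
    [0, 0, 0],
    [0, 0, 0],
    [0, 0, 0]
  ]
}}

```text
clock: 35.05
position: [0.4535, -0.269, 0.0264]
tool_rot: [0.165, 1.565, -0.18]
force: [0.0, -0.1, 1.2]
grip_width: 0.0759
```

```bash
python3 -c "
from h import *
plan(448.9,-272.7,12,69.9)"
```

```text
t 35.05 pos [ 453.5 -269.    26.4] jaw deg 70.25 down [ 0.0061 -0.0011 -1.    ] F [ 0.  -0.1  1.2] w 75.9 q7 1.1
rot units [ 0.06  0.06 -0.01]  shift units (after rot) [ 0.48 -0.17 -0.1 ]
```

Emit:
{"name": "arm_command", "arguments": {
  "delta_pos": [
    [0, -0.17, -0.1],
    [0, 0, 0],
    [0.25, 0, 0],
    [0.2, 0, 0],
    [0, 0, 0],
    [0, 0, 0]
  ],
  "rotation": [
    [0.06, 0.06, 0],
    [0, 0, 0],
    [0, 0, 0],
    [0, 0, 0],
    [0, 0, 0],
    [0, 0, 0]
  ]
}}

```text
clock: 35.65
position: [0.449, -0.2739, 0.013]
tool_rot: [0.324, 1.569, -0.029]
force: [0.3, -0.0, -0.3]
grip_width: 0.0758
```

```bash
python3 -c "
from h import *
plan(448.9,-272.7,12,69.9)"
```

```text
t 35.65 pos [ 449.  -273.9   13. ] jaw deg 69.8 down [ 0.0014 -0.     -1.    ] F [ 0.3 -0.  -0.3] w 75.8 q7 1.09
rot units [-0.02  0.01 -0.  ]  shift units (after rot) [ 0.03  0.04 -0.02]
```

Emit:
{"name": "arm_command", "arguments": {
  "delta_pos": [
    [0, 0, 0],
    [0, 0, 0],
    [0, 0, 0],
    [0, 0, 0],
    [0, 0, 0],
    [0, 0, 0],
    [0, 0, 0]
  ],
  "rotation": [
    [0, 0, 0],
    [0, 0, 0],
    [0, 0, 0],
    [0, 0, 0],
    [0, 0, 0],
    [0, 0, 0],
    [0, 0, 0]
  ],
  "gripper": 1
}}

```text
clock: 36.35
position: [0.4493, -0.2738, 0.0137]
tool_rot: [0.099, 1.569, -0.253]
force: [-0.2, -0.5, -0.9]
grip_width: 0.0539
```

Emit:
{"name": "arm_command", "arguments": {
  "delta_pos": [
    [-0.2, 0, 0],
    [-0.4, 0, 0],
    [-0.7, 0, 0],
    [-0.8, 0, 0],
    [-0.8, 0, 0],
    [-0.8, 0, 0],
    [-0.6, 0, 0],
    [-0.3, 0, 0],
    [0, 0, 0]
  ],
  "rotation": [
    [0, 0, 0],
    [0, 0, 0],
    [0, 0, 0],
    [0, 0, 0],
    [0, 0, 0],
    [0, 0, 0],
    [0, 0, 0],
    [-0.6, 0, 0],
    [0, 0, 0]
  ]
}}

```text
clock: 37.25
position: [0.4487, -0.2729, 0.164]
tool_rot: [-0.202, 1.567, -0.488]
force: [0.4, 0.5, -1.1]
grip_width: 0.0542
```

```bash
python3 -c "
from h import *
plan(598,17,160,73.5)"
```

```text
t 37.25 pos [ 448.7 -272.9  164. ] jaw deg 73.61 down [ 0.003  -0.0016 -1.    ] F [ 0.4  0.5 -1.1] w 54.2 q7 1.32
rot units [0.02 0.03 0.01]  shift units (after rot) [ 0.13 10.68  2.03]
```

Emit:
{"name": "arm_command", "arguments": {
  "delta_pos": [
    [0, 0.9, 0.15],
    [0, 1, 0.2],
    [0, 1, 0.2],
    [0, 1, 0.2],
    [0, 1, 0.2],
    [0, 1, 0.2],
    [0, 1, 0.2],
    [0, 1, 0.2],
    [0, 1, 0.2],
    [0, 0.8, 0.15]
  ],
  "rotation": [
    [0.02, 0.03, 0],
    [0, 0, 0],
    [0, 0, 0],
    [0, 0, 0],
    [0, 0, 0],
    [0, 0, 0],
    [0, 0, 0],
    [0, 0, 0],
    [0, 0, 0],
    [0, 0, 0]
  ]
}}

```text
clock: 38.25
position: [0.5895, -0.0053, 0.163]
tool_rot: [-2.423, 1.566, -2.737]
force: [0.2, -0.2, 0.1]
grip_width: 0.0544
```

Emit:
{"name": "arm_command", "arguments": {
  "delta_pos": [
    [0.2, 0.5, 0.05],
    [0.2, 0.3, 0],
    [0.2, 0, 0],
    [0, 0, 0],
    [0, 0, 0]
  ],
  "rotation": [
    [0, 0, 0],
    [0, 0, 0],
    [0, 0, 0],
    [0, 0, 0],
    [0, 0, 0]
  ]
}}

```text
clock: 38.75
position: [0.5978, 0.0204, 0.1431]
tool_rot: [-2.696, 1.564, -3.011]
force: [0.3, 0.2, 0.6]
grip_width: 0.0544
```

```bash
python3 -c "
from h import *
plan(598,17,110,73.5)"
```

```text
t 38.75 pos [597.8  20.4 143.1] jaw deg 71.92 down [-6.5e-03 -9.0e-04 -1.0e+00] F [0.3 0.2 0.6] w 54.4 q7 0.72
rot units [-0.26 -0.06  0.03]  shift units (after rot) [ 1.1  -0.11  0.04]
```

Emit:
{"name": "arm_command", "arguments": {
  "delta_pos": [
    [0, -0.11, 0.04],
    [0, 0, 0],
    [0.4, 0, 0],
    [0.4, 0, 0],
    [0.25, 0, 0],
    [0, 0, 0],
    [0, 0, 0]
  ],
  "rotation": [
    [-0.26, -0.06, 0.03],
    [0, 0, 0],
    [0, 0, 0],
    [0, 0, 0],
    [0, 0, 0],
    [0, 0, 0],
    [0, 0, 0]
  ]
}}

```text
clock: 39.45
position: [0.5973, 0.0136, 0.1085]
tool_rot: [-0.85, 1.57, -1.14]
force: [0.6, 0.3, -1.0]
grip_width: 0.0542
```

```bash
python3 -c "
from h import *
plan(598,17,62,73.5)"
```

```text
t 39.45 pos [597.3  13.6 108.5] jaw deg 73.41 down [ 4.e-04 -8.e-04 -1.e+00] F [ 0.6  0.3 -1. ] w 54.2 q7 0.73
rot units [-0.01  0.01  0.01]  shift units (after rot) [ 1.55  0.12 -0.01]
```

Emit:
{"name": "arm_command", "arguments": {
  "delta_pos": [
    [0, 0.11, 0],
    [0, 0, 0],
    [0, 0, 0]
  ],
  "rotation": [
    [0, 0, 0],
    [0, 0, 0],
    [0, 0, 0]
  ]
}}

```text
clock: 39.75
position: [0.5987, 0.0174, 0.109]
tool_rot: [-0.15, 1.57, -0.439]
force: [0.3, -0.3, -1.1]
grip_width: 0.054
```

Emit:
{"name": "arm_command", "arguments": {
  "delta_pos": [
    [0.3, 0, 0],
    [0.3, 0, 0],
    [0.3, 0, 0],
    [0.3, 0, 0],
    [0.2, 0, 0],
    [0.1, 0, 0],
    [0, 0, 0],
    [0, 0, 0]
  ],
  "rotation": [
    [0, 0, 0],
    [0, 0, 0],
    [0, 0, 0],
    [0, 0, 0],
    [0, 0, 0],
    [0, 0, 0],
    [0, 0, 0],
    [0, 0, 0]
  ]
}}

```text
clock: 40.55
position: [0.5989, 0.0174, 0.0616]
tool_rot: [-0.608, 1.568, -0.898]
force: [-0.5, -1.1, -1.5]
grip_width: 0.0544
```

```bash
python3 -c "
from h import *
plan(598,17,62,73.5)"
```

```text
t 40.55 pos [598.9  17.4  61.6] jaw deg 73.42 down [ 0.0016 -0.002  -1.    ] F [-0.5 -1.1 -1.5] w 54.4 q7 0.68
rot units [-0.01  0.02  0.01]  shift units (after rot) [-0.01 -0.02 -0.02]
```

Emit:
{"name": "arm_command", "arguments": {
  "delta_pos": [
    [0.04, 0, 0],
    [0, 0, 0]
  ],
  "rotation": [
    [0, 0, 0],
    [0, 0, 0]
  ]
}}

```text
clock: 40.75
position: [0.5991, 0.0174, 0.0617]
tool_rot: [-0.578, 1.567, -0.867]
force: [0.5, -0.1, -1.2]
grip_width: 0.0542
```

Emit:
{"name": "arm_command", "arguments": {
  "delta_pos": [
    [0, 0, 0],
    [0, 0, 0],
    [0, 0, 0],
    [0, 0, 0],
    [-0.3, 0, 0],
    [-0.6, 0, 0],
    [-0.8, 0, 0],
    [-0.9, 0, 0],
    [-0.5, 0, 0],
    [0, 0, 0]
  ],
  "rotation": [
    [0, 0, 0],
    [0, 0, 0],
    [0, 0, 0],
    [0, 0, 0],
    [0, 0, 0],
    [0, 0, 0],
    [0, 0, 0],
    [0, 0, 0],
    [0, 0, 0],
    [0, 0, 0]
  ],
  "gripper": -0.55
}}

```text
clock: 41.75
position: [0.5986, 0.0181, 0.1592]
tool_rot: [-0.665, 1.568, -0.954]
force: [-0.6, 0.3, -0.4]
grip_width: 0.0658
```

Emit:
{"name": "arm_command", "arguments": {
  "delta_pos": [
    [0, 0, 0],
    [0, 0, 0],
    [0, 0, 0],
    [0, 0, 0],
    [0, 0, 0],
    [0, 0, 0],
    [0, 0, 0],
    [0, 0, 0]
  ],
  "rotation": [
    [-0.9, 0, 0],
    [-0.9, 0, 0],
    [-0.9, 0, 0],
    [-0.9, 0, 0],
    [-0.9, 0, 0],
    [-0.9, 0, 0],
    [-0.9, 0, 0],
    [-0.9, 0, 0]
  ],
  "gripper": -0.8
}}

```text
clock: 42.55
position: [0.5965, 0.0174, 0.1541]
tool_rot: [-2.922, 1.566, -2.429]
force: [0.2, -0.5, -0.4]
grip_width: 0.077
```

```bash
python3 -c "
from h import *
im=grab('top','t7.png'); grab('scene','s7.png')
print(rect(im,210,259,.01))
plan(560,227,100,116.6)"
```

```text
(850, array([559.9, 227.1]), array([59.7, 58. ]), 26.7)
t 42.65 pos [596.5  17.4 154. ] jaw deg 118.14 down [-0.0037 -0.0026 -1.    ] F [ 0.4 -0.1 -0.4] w 76.7 q7 1.43
rot units [ 0.26 -0.04  0.01]  shift units (after rot) [1.8  6.79 2.04]
```

Emit:
{"name": "arm_command", "arguments": {
  "delta_pos": [
    [0, 0, 0],
    [0, 0.9, 0.25],
    [0, 0.95, 0.3],
    [0, 0.95, 0.3],
    [0, 0.95, 0.3],
    [0, 0.95, 0.3],
    [0, 0.95, 0.3],
    [0, 0.6, 0.2],
    [0, 0.3, 0.1],
    [0, 0, 0]
  ],
  "rotation": [
    [0.26, -0.04, 0],
    [0, 0, 0],
    [0, 0, 0],
    [0, 0, 0],
    [0, 0, 0],
    [0, 0, 0],
    [0, 0, 0],
    [0, 0, 0],
    [0, 0, 0],
    [0, 0, 0]
  ]
}}

```text
clock: 43.65
position: [0.5655, 0.2272, 0.1509]
tool_rot: [-2.79, 1.57, -2.37]
force: [0.8, 0.1, 0.2]
grip_width: 0.0766
```

Emit:
{"name": "arm_command", "arguments": {
  "delta_pos": [
    [0.5, 0, 0],
    [0.6, 0, 0],
    [0.5, 0, 0],
    [0, 0, 0],
    [0, 0, 0]
  ],
  "rotation": [
    [0, 0, 0],
    [0, 0, 0],
    [0, 0, 0],
    [0, 0, 0],
    [0, 0, 0]
  ]
}}

```text
clock: 44.15
position: [0.5661, 0.2222, 0.0974]
tool_rot: [-2.57, 1.567, -2.158]
force: [0.5, 0.2, 0.8]
grip_width: 0.0769
```

```bash
python3 -c "
from h import *
plan(560,227,30,116.6)"
```

```text
t 44.15 pos [566.1 222.2  97.4] jaw deg 113.59 down [-0.0023 -0.0035 -1.    ] F [0.5 0.2 0.8] w 76.9 q7 0.97
rot units [-0.5  -0.03  0.02]  shift units (after rot) [ 2.25  0.23 -0.11]
```

Emit:
{"name": "arm_command", "arguments": {
  "delta_pos": [
    [0, 0, 0],
    [0, 0.23, -0.11],
    [0, 0, 0],
    [0.4, 0, 0],
    [0.6, 0, 0],
    [0.6, 0, 0],
    [0.3, 0, 0],
    [0.2, 0, 0],
    [0, 0, 0],
    [0, 0, 0]
  ],
  "rotation": [
    [-0.5, -0.03, 0.02],
    [0, 0, 0],
    [0, 0, 0],
    [0, 0, 0],
    [0, 0, 0],
    [0, 0, 0],
    [0, 0, 0],
    [0, 0, 0],
    [0, 0, 0],
    [0, 0, 0]
  ]
}}

```text
clock: 45.15
position: [0.5592, 0.2267, 0.028]
tool_rot: [3.13, 1.569, -2.693]
force: [0.0, 0.5, -0.0]
grip_width: 0.0771
```

```bash
python3 -c "
from h import *
plan(560,227,13,116.6)"
```

```text
t 45.15 pos [559.2 226.7  28. ] jaw deg 116.38 down [-1.7e-03 -8.0e-04 -1.0e+00] F [ 0.   0.5 -0. ] w 77.1 q7 0.93
rot units [-0.04 -0.02 -0.  ]  shift units (after rot) [ 0.5  -0.    0.03]
```

Emit:
{"name": "arm_command", "arguments": {
  "delta_pos": [
    [0.25, 0, 0.02],
    [0.25, 0, 0],
    [0, 0, 0],
    [0, 0, 0]
  ],
  "rotation": [
    [0, 0, 0],
    [0, 0, 0],
    [0, 0, 0],
    [0, 0, 0]
  ]
}}

```text
clock: 45.55
position: [0.5604, 0.2272, 0.0127]
tool_rot: [-2.613, 1.57, -2.153]
force: [0.1, 0.3, 0.0]
grip_width: 0.0771
```

Emit:
{"name": "arm_command", "arguments": {
  "delta_pos": [
    [0, 0, 0],
    [0, 0, 0],
    [0, 0, 0],
    [0, 0, 0],
    [0, 0, 0],
    [0, 0, 0],
    [0, 0, 0]
  ],
  "rotation": [
    [0, 0, 0],
    [0, 0, 0],
    [0, 0, 0],
    [0, 0, 0],
    [0, 0, 0],
    [0, 0, 0],
    [0, 0, 0]
  ],
  "gripper": 1
}}

```text
clock: 46.25
position: [0.5607, 0.2271, 0.0138]
tool_rot: [-0.744, 1.57, -0.284]
force: [0.1, 0.8, -0.7]
grip_width: 0.054
```

Emit:
{"name": "arm_command", "arguments": {
  "delta_pos": [
    [-0.2, 0, 0],
    [-0.4, 0, 0],
    [-0.7, 0, 0],
    [-0.8, 0, 0],
    [-0.8, 0, 0],
    [-0.8, 0, 0],
    [-0.6, 0, 0],
    [-0.4, 0, 0],
    [-0.1, 0, 0],
    [0, 0, 0]
  ],
  "rotation": [
    [0, 0, 0],
    [0, 0, 0],
    [0, 0, 0],
    [0, 0, 0],
    [0, 0, 0],
    [0, 0, 0],
    [0, 0, 0],
    [0, 0, 0],
    [0, 0, 0],
    [0, 0, 0]
  ]
}}

```text
clock: 47.25
position: [0.5599, 0.2276, 0.1698]
tool_rot: [-0.246, 1.568, 0.216]
force: [0.4, -0.7, -1.8]
grip_width: 0.0539
```

```bash
python3 -c "
from h import *
plan(598,17,160,73.5)"
```

```text
t 47.25 pos [559.9 227.6 169.8] jaw deg 116.44 down [ 2.4e-03  5.0e-04 -1.0e+00] F [ 0.4 -0.7 -1.8] w 53.9 q7 1.06
rot units [ 7.16  0.02 -0.  ]  shift units (after rot) [ 0.33 -6.37  3.21]
```

Emit:
{"name": "arm_command", "arguments": {
  "delta_pos": [
    [0, 0, 0],
    [0, 0, 0],
    [0, 0, 0],
    [0, 0, 0],
    [0, 0, 0],
    [0, 0, 0],
    [0, 0, 0],
    [0, 0, 0],
    [0, 0, 0]
  ],
  "rotation": [
    [0.9, 0, 0],
    [0.9, 0, 0],
    [0.9, 0, 0],
    [0.9, 0, 0],
    [0.9, 0, 0],
    [0.9, 0, 0],
    [0.9, 0, 0],
    [0.9, 0, 0],
    [0, 0, 0]
  ]
}}

```text
clock: 48.15
position: [0.5565, 0.2256, 0.1611]
tool_rot: [-2.407, 1.561, -2.728]
force: [0.8, 0.5, -0.5]
grip_width: 0.0539
```

Emit:
{"name": "arm_command", "arguments": {
  "delta_pos": [
    [0, -0.8, 0.4],
    [0, -0.9, 0.45],
    [0, -0.9, 0.45],
    [0, -0.9, 0.45],
    [0, -0.9, 0.45],
    [0, -0.9, 0.45],
    [0, -0.5, 0.25],
    [0, -0.3, 0.15],
    [0, 0, 0],
    [0, 0, 0]
  ],
  "rotation": [
    [0, 0, 0],
    [0, 0, 0],
    [0, 0, 0],
    [0, 0, 0],
    [0, 0, 0],
    [0, 0, 0],
    [0, 0, 0],
    [0, 0, 0],
    [0, 0, 0],
    [0, 0, 0]
  ]
}}

```text
clock: 49.15
position: [0.5856, 0.0173, 0.1552]
tool_rot: [-2.638, 1.552, -2.927]
force: [0.1, 1.0, -1.0]
grip_width: 0.0538
```

```bash
python3 -c "
from h import *
plan(598,17,110,73.5)"
```

```text
t 49.15 pos [585.6  17.3 155.2] jaw deg 73.46 down [-0.0179 -0.0039 -0.9998] F [ 0.1  1.  -1. ] w 53.8 q7 0.76
rot units [-0.01 -0.15  0.08]  shift units (after rot) [1.51 0.11 0.4 ]
```

Emit:
{"name": "arm_command", "arguments": {
  "delta_pos": [
    [0, 0.11, 0.4],
    [0, 0, 0],
    [0.4, 0, 0],
    [0.5, 0, 0],
    [0.4, 0, 0],
    [0.15, 0, 0],
    [0, 0, 0],
    [0, 0, 0]
  ],
  "rotation": [
    [0, -0.15, 0.08],
    [0, 0, 0],
    [0, 0, 0],
    [0, 0, 0],
    [0, 0, 0],
    [0, 0, 0],
    [0, 0, 0],
    [0, 0, 0]
  ]
}}

```text
clock: 49.95
position: [0.5979, 0.0216, 0.1061]
tool_rot: [2.592, 1.569, 2.31]
force: [-0.4, -0.4, -1.1]
grip_width: 0.0538
```

```bash
python3 -c "
from h import *
plan(598,17,74,73.5)"
```

```text
t 49.95 pos [597.9  21.6 106.1] jaw deg 73.85 down [-0.0012  0.0014 -1.    ] F [-0.4 -0.4 -1.1] w 53.8 q7 0.72
rot units [ 0.06 -0.01 -0.01]  shift units (after rot) [ 1.07 -0.15  0.05]
```

Emit:
{"name": "arm_command", "arguments": {
  "delta_pos": [
    [0, -0.15, 0.04],
    [0, 0, 0],
    [0, 0, 0]
  ],
  "rotation": [
    [0.06, 0, 0],
    [0, 0, 0],
    [0, 0, 0]
  ]
}}

```text
clock: 50.25
position: [0.5983, 0.0163, 0.1071]
tool_rot: [1.775, 1.57, 1.485]
force: [0.6, 0.0, -2.0]
grip_width: 0.0539
```

Emit:
{"name": "arm_command", "arguments": {
  "delta_pos": [
    [0.25, 0, 0],
    [0.25, 0, 0],
    [0.2, 0, 0],
    [0.2, 0, 0],
    [0.1, 0, 0],
    [0.05, 0, 0],
    [0, 0, 0],
    [0, 0, 0]
  ],
  "rotation": [
    [0, 0, 0],
    [0, 0, 0],
    [0, 0, 0],
    [0, 0, 0],
    [0, 0, 0],
    [0, 0, 0],
    [0, 0, 0],
    [0, 0, 0]
  ]
}}

```text
clock: 51.05
position: [0.5985, 0.0163, 0.0735]
tool_rot: [1.107, 1.57, 0.818]
force: [0.1, -0.6, -1.7]
grip_width: 0.054
```

```bash
python3 -c "
from h import *
plan(598,17,74,73.5)"
```

```text
t 51.05 pos [598.5  16.3  73.5] jaw deg 73.43 down [ 6.e-04  6.e-04 -1.e+00] F [ 0.1 -0.6 -1.7] w 54.0 q7 0.7
rot units [-0.01  0.   -0.01]  shift units (after rot) [-0.02  0.02 -0.02]
```

Emit:
{"name": "arm_command", "arguments": {
  "delta_pos": [
    [0.04, 0, 0],
    [0, 0, 0]
  ],
  "rotation": [
    [0, 0, 0],
    [0, 0, 0]
  ]
}}

```text
clock: 51.25
position: [0.5988, 0.0164, 0.0736]
tool_rot: [0.258, 1.569, -0.031]
force: [1.1, -0.5, -1.7]
grip_width: 0.0538
```

Emit:
{"name": "arm_command", "arguments": {
  "delta_pos": [
    [0, 0, 0],
    [0, 0, 0],
    [0, 0, 0],
    [0, 0, 0],
    [-0.3, 0, 0],
    [-0.6, 0, 0],
    [-0.8, 0, 0],
    [-0.9, 0, 0],
    [-0.5, 0, 0],
    [0, 0, 0]
  ],
  "rotation": [
    [0, 0, 0],
    [0, 0, 0],
    [0, 0, 0],
    [0, 0, 0],
    [0, 0, 0],
    [0, 0, 0],
    [0, 0, 0],
    [0, 0, 0],
    [0, 0, 0],
    [0, 0, 0]
  ],
  "gripper": -0.55
}}

```text
clock: 52.25
position: [0.5986, 0.0169, 0.1718]
tool_rot: [0.812, 1.569, 0.523]
force: [0.2, 0.1, -0.2]
grip_width: 0.0662
```

Emit:
{"name": "arm_command", "arguments": {
  "delta_pos": [
    [0, 0, -0.5],
    [0, 0, -0.8],
    [0, 0, -0.8],
    [0, 0, -0.6],
    [0, 0, -0.3],
    [0, 0, 0],
    [0, 0, 0],
    [0, 0, 0],
    [0, 0, 0],
    [0, 0, 0]
  ],
  "rotation": [
    [0, 0, 0],
    [0, 0, 0],
    [0, 0, 0],
    [0, 0, 0],
    [0, 0, 0],
    [1, 0, 0],
    [1, 0, 0],
    [1, 0, 0],
    [1, 0, 0],
    [1, 0, 0]
  ]
}}

```text
clock: 53.25
position: [0.5084, 0.0417, 0.1668]
tool_rot: [-2.556, 1.568, 2.896]
force: [0.5, -0.2, 0.2]
grip_width: 0.0664
```

Emit:
{"name": "arm_command", "arguments": {
  "delta_pos": [
    [0, 0, 0],
    [0, 0, 0],
    [0, 0, 0],
    [0, 0, 0],
    [0, 0, 0],
    [0, 0, 0],
    [0, 0, 0],
    [0, 0, 0],
    [0, 0, 0],
    [0, 0, 0]
  ],
  "rotation": [
    [1, 0, 0],
    [1, 0, 0],
    [1, 0, 0],
    [1, 0, 0],
    [1, 0, 0],
    [1, 0, 0],
    [1, 0, 0],
    [1, 0, 0],
    [1, 0, 0],
    [1, 0, 0]
  ],
  "gripper": 0.15
}}

```text
clock: 54.25
position: [0.5103, 0.0401, 0.1623]
tool_rot: [-1.142, 1.564, -3.067]
force: [0.0, 0.0, 0.6]
grip_width: 0.0369
```

```bash
python3 -c "
from h import *
im=grab('top','t8.png'); b=grab('scene','s8.png')
plan(504,45,100,-16.5)
cv2.imwrite('pics/t8c.png',np.hstack([cv2.resize(im[185:315,260:380],(400,433)),cv2.resize(b[190:320,260:380],(400,433))]))"
```

```text
t 54.35 pos [510.3  40.3 162.4] jaw deg -20.12 down [-6.6e-03 -7.0e-04 -1.0e+00] F [0.5 0.2 0. ] w 36.3 q7 -0.7
rot units [-0.6   0.03  0.06]  shift units (after rot) [ 2.08 -0.25 -0.09]
```

View pics/t8c.png

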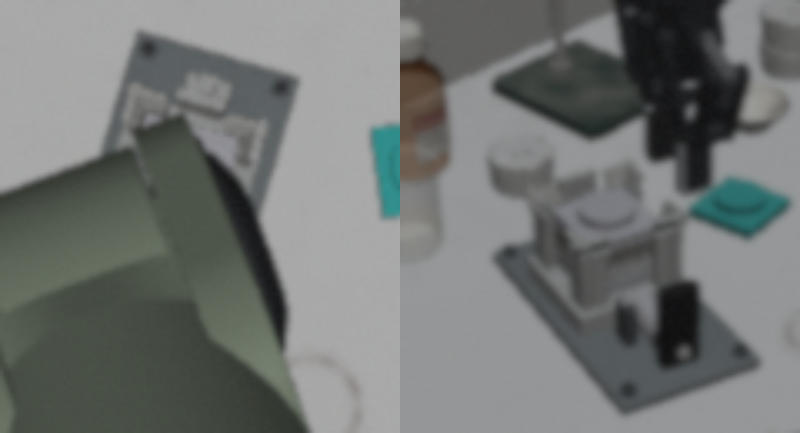

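Scene crop: the pad sits level and square between the posts, with its boss at (608,208). The tab is at home at (678,320).

Emit:
{"name": "arm_command", "arguments": {
  "delta_pos": [
    [0, 0, 0],
    [0, -0.25, -0.09],
    [0, 0, 0],
    [0.5, 0, 0],
    [0.6, 0, 0],
    [0.5, 0, 0],
    [0.3, 0, 0],
    [0, 0, 0],
    [0, 0, 0]
  ],
  "rotation": [
    [-0.6, 0.03, 0.06],
    [0, 0, 0],
    [0, 0, 0],
    [0, 0, 0],
    [0, 0, 0],
    [0, 0, 0],
    [0, 0, 0],
    [0, 0, 0],
    [0, 0, 0]
  ]
}}

```text
clock: 55.25
position: [0.5038, 0.0457, 0.1033]
tool_rot: [2.068, 1.571, 0.219]
force: [0.6, 0.1, -0.1]
grip_width: 0.0363
```

```bash
python3 -c "
from h import *
plan(504,45,58,-16.5)"
```

```text
t 55.25 pos [503.8  45.7 103.3] jaw deg -15.93 down [ 2.e-04  1.e-04 -1.e+00] F [ 0.6  0.1 -0.1] w 36.3 q7 -0.69
rot units [ 0.09 -0.   -0.  ]  shift units (after rot) [1.51 0.01 0.02]
```

Emit:
{"name": "arm_command", "arguments": {
  "delta_pos": [
    [0.3, 0, 0],
    [0.4, 0, 0],
    [0.4, 0, 0],
    [0.3, 0, 0],
    [0.1, 0, 0],
    [0, 0, 0],
    [0, 0, 0]
  ],
  "rotation": [
    [0.09, 0, 0],
    [0, 0, 0],
    [0, 0, 0],
    [0, 0, 0],
    [0, 0, 0],
    [0, 0, 0],
    [0, 0, 0]
  ]
}}

```text
clock: 55.95
position: [0.5043, 0.0458, 0.055]
tool_rot: [1.976, 1.57, 0.117]
force: [-0.2, 0.8, -0.7]
grip_width: 0.0362
```

Emit:
{"name": "arm_command", "arguments": {
  "delta_pos": [
    [0, 0, 0],
    [0, 0, 0],
    [0, 0, 0],
    [0, 0, 0],
    [0, 0, 0],
    [0, 0, 0]
  ],
  "rotation": [
    [0, 0, 0],
    [0, 0, 0],
    [0, 0, 0],
    [0, 0, 0],
    [0, 0, 0],
    [0, 0, 0]
  ],
  "gripper": 1
}}

```text
clock: 56.55
position: [0.5042, 0.0459, 0.0557]
tool_rot: [2.199, 1.569, 0.339]
force: [-0.5, 1.2, -2.7]
grip_width: 0.0113
```

```bash
python3 -c "
from h import *
plan(504,45,58,-16.5)
b=np.array([598.4,17]);s=monitor.observe()['position'][:2]*1000-b;a=np.radians(-16.5);print('box xy',s@[np.cos(a),np.sin(a)],s@[-np.sin(a),np.cos(a)])"
```

```text
t 56.55 pos [504.2  45.9  55.7] jaw deg -16.57 down [ 1.5e-03  5.0e-04 -1.0e+00] F [-0.5  1.2 -2.7] w 11.3 q7 -0.73
rot units [-0.01 -0.01 -0.01]  shift units (after rot) [-0.08  0.    0.03]
box xy -98.50387476916764 0.9528095138219896
```

Emit:
{"name": "arm_command", "arguments": {
  "delta_pos": [
    [0, -0.15, 0],
    [0, -0.2, 0],
    [0, -0.2, 0],
    [0, -0.2, 0],
    [0, -0.15, 0],
    [0, 0, 0],
    [0, 0, 0]
  ],
  "rotation": [
    [0, 0, 0],
    [0, 0, 0],
    [0, 0, 0],
    [0, 0, 0],
    [0, 0, 0],
    [0, 0, 0],
    [0, 0, 0]
  ]
}}

```text
clock: 57.25
position: [0.4803, 0.0532, 0.0559]
tool_rot: [1.95, 1.56, 0.088]
force: [12.1, -3.4, -18.9]
grip_width: 0.0114
```

```bash
cat >> h.py <<'E'
def tab():
    s,M=state(); a=np.radians(-16.5); d=s['position'][:2]*1000-np.array([504.2,45.9])
    u=np.array([np.cos(a),np.sin(a)]); v=np.array([-np.sin(a),np.cos(a)])
    print('tab travel',round(-d@u,2),'lat',round(d@v,2),'Fx',round(s['force'][:2]@u,2))
E
python3 -c "
from h import *
tab()"
```

```text
t 57.25 pos [480.3  53.2  55.9] jaw deg -16.67 down [ 0.0109  0.001  -0.9999] F [ 12.1  -3.4 -18.9] w 11.4 q7 -0.77
tab travel 25.02 lat 0.2 Fx 12.62
```

Emit:
{"name": "arm_command", "arguments": {
  "delta_pos": [
    [0, -0.15, 0],
    [0, -0.12, 0],
    [0, 0, 0],
    [0, 0, 0]
  ],
  "rotation": [
    [0, 0, 0],
    [0, 0, 0],
    [0, 0, 0],
    [0, 0, 0]
  ]
}}

```text
clock: 57.65
position: [0.4765, 0.0543, 0.0558]
tool_rot: [1.917, 1.55, 0.054]
force: [15.1, -3.2, -19.8]
grip_width: 0.0113
```

```bash
python3 -c "
from h import *
tab()
b=grab('scene','s9.png'); tab()
cv2.imwrite('pics/s9c.png',cv2.resize(b[225:315,295:395],(780,585*9*78//(7*100*10)+0 or 585),interpolation=2) if 0 else cv2.resize(b[235:310,300:380],None,fx=8,fy=8,interpolation=2))"
```

```text
t 57.65 pos [476.5  54.3  55.8] jaw deg -16.78 down [ 0.0208  0.0011 -0.9998] F [ 15.1  -3.2 -19.8] w 11.3 q7 -0.79
tab travel 28.91 lat 0.25 Fx 15.34
t 57.7 pos [476.6  54.3  55.8] jaw deg -16.78 down [ 0.0209  0.0011 -0.9998] F [ 16.6  -5.  -19.2] w 10.9 q7 -0.79
tab travel 28.83 lat 0.26 Fx 17.36
```

View pics/s9c.png

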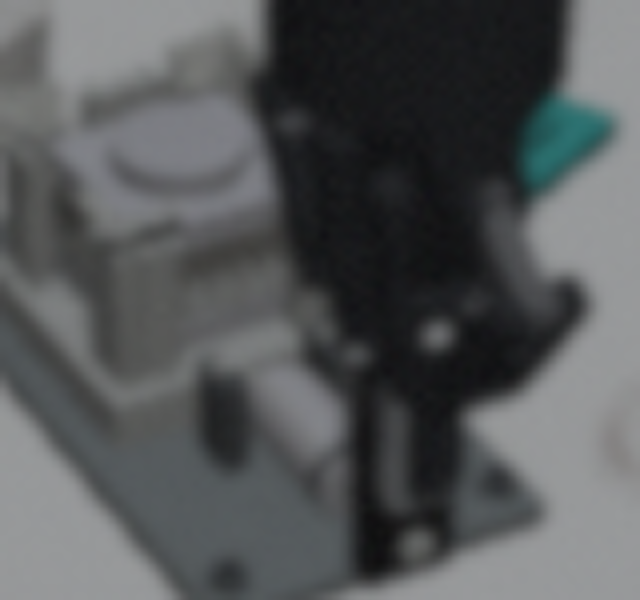

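Emit:
{"name": "arm_command", "arguments": {
  "delta_pos": [
    [0, -0.12, 0],
    [0, -0.12, 0],
    [0, -0.1, 0],
    [0, 0, 0]
  ],
  "rotation": [
    [0, 0, 0],
    [0, 0, 0],
    [0, 0, 0],
    [0, 0, 0]
  ]
}}

```text
clock: 58.1
position: [0.472, 0.0557, 0.0559]
tool_rot: [1.901, 1.538, 0.035]
force: [17.9, -5.9, -22.1]
grip_width: 0.0109
```

```bash
python3 -c "
from h import *
tab();plan(470,57,56,-16.5)"
```

```text
t 58.1 pos [472.   55.7  55.9] jaw deg -16.9 down [ 0.0323  0.0011 -0.9995] F [ 17.9  -5.9 -22.1] w 10.9 q7 -0.8
tab travel 33.65 lat 0.27 Fx 18.85
t 58.1 pos [472.   55.7  55.9] jaw deg -16.9 down [ 0.0323  0.0011 -0.9995] F [ 17.9  -5.9 -22.1] w 10.9 q7 -0.8
rot units [-0.07 -0.1  -0.29]  shift units (after rot) [-0.   -0.08 -0.02]
```

Emit:
{"name": "arm_command", "arguments": {
  "delta_pos": [
    [0, -0.05, 0],
    [0, 0, 0],
    [0, 0, 0]
  ],
  "rotation": [
    [0, 0, 0],
    [0, 0, 0],
    [0, 0, 0]
  ]
}}

```text
clock: 58.4
position: [0.4742, 0.0551, 0.0558]
tool_rot: [1.892, 1.531, 0.026]
force: [18.0, -3.5, -20.6]
grip_width: 0.0109
```

```bash
python3 -c "
from h import *
tab()
n=np.mean([grab('scene').astype(float) for _ in range(4)],0).astype(np.uint8); tab()
cv2.imwrite('pics/s10.png',n)
a=np.radians(-16.5);u=np.array([np.cos(a),np.sin(a)])
for g in(-104,-132,-104+0): 
    p=np.array([598.4,17])+u*g; print(g,w2p('scene',[p[0]/1e3,p[1]/1e3,.024]))
c=n[265:310,325:375]; c=cv2.normalize(c,None,0,255,cv2.NORM_MINMAX)
c=np.clip(c.astype(float)*1.6,0,255).astype(np.uint8)
cv2.imwrite('pics/s10c.png',cv2.resize(c,None,fx=13,fy=13,interpolation=2))"
```

```text
t 58.4 pos [474.2  55.1  55.8] jaw deg -16.95 down [ 0.0397  0.001  -0.9992] F [ 18.   -3.5 -20.6] w 10.9 q7 -0.8
tab travel 31.41 lat 0.28 Fx 18.26
t 58.6 pos [474.1  55.1  55.8] jaw deg -16.95 down [ 0.0396  0.001  -0.9992] F [ 17.   -4.1 -20.2] w 11.1 q7 -0.8
tab travel 31.49 lat 0.25 Fx 17.48
-104 [343.88738312 295.2160591 ]
-132 [350.61139558 302.32685979]
-104 [343.88738312 295.2160591 ]
```

View pics/s10c.png

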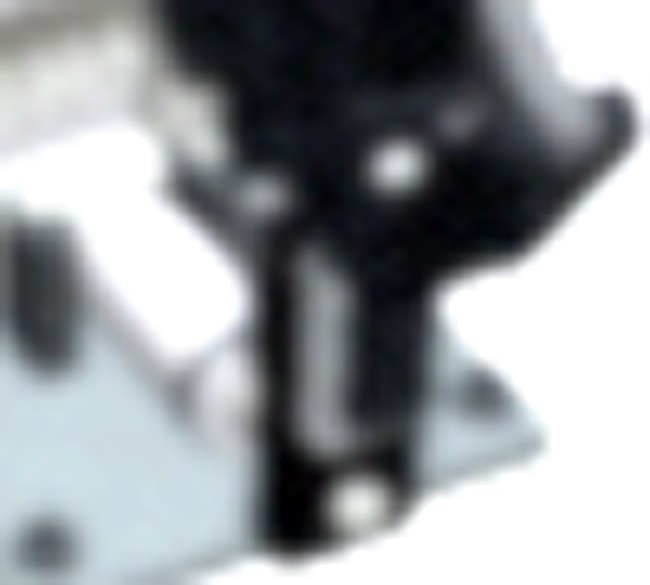

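Emit:
{"name": "arm_command", "arguments": {
  "delta_pos": [
    [0, -0.08, 0],
    [0, -0.08, 0],
    [0, -0.08, 0]
  ],
  "rotation": [
    [0, 0, -0.12],
    [0, 0, -0.12],
    [0, 0, -0.12]
  ]
}}

```text
clock: 58.9
position: [0.4713, 0.0561, 0.0559]
tool_rot: [2.667, 1.554, 0.8]
force: [18.7, -6.7, -22.6]
grip_width: 0.0113
```

```bash
python3 -c "
from h import *
tab();plan(470,57,56,-16.5)"
```

```text
t 58.9 pos [471.3  56.1  55.9] jaw deg -16.97 down [ 0.0117  0.012  -0.9999] F [ 18.7  -6.7 -22.6] w 11.3 q7 -0.78
tab travel 34.4 lat 0.43 Fx 19.88
t 58.9 pos [471.3  56.1  55.9] jaw deg -16.97 down [ 0.0117  0.012  -0.9999] F [ 18.7  -6.7 -22.6] w 11.3 q7 -0.78
rot units [-0.08 -0.14 -0.07]  shift units (after rot) [-0.   -0.05 -0.02]
```

```bash
python3 -c "
from h import *
for i in range(4): grab('scene'); tab()"
```

```text
t 58.95 pos [471.5  56.   55.9] jaw deg -16.98 down [ 0.0113  0.0123 -0.9999] F [ 20.2  -5.9 -22.8] w 10.8 q7 -0.78
tab travel 34.24 lat 0.42 Fx 21.06
t 59.0 pos [471.6  56.   55.9] jaw deg -16.99 down [ 0.012   0.0122 -0.9999] F [ 19.   -6.1 -22.3] w 11.5 q7 -0.78
tab travel 34.14 lat 0.41 Fx 19.95
t 59.05 pos [471.6  56.   55.9] jaw deg -16.98 down [ 0.0122  0.0121 -0.9999] F [ 20.   -5.8 -21.9] w 11.0 q7 -0.78
tab travel 34.18 lat 0.43 Fx 20.78
t 59.1 pos [471.6  56.   55.9] jaw deg -16.98 down [ 0.0123  0.012  -0.9999] F [ 19.8  -6.2 -21.1] w 11.0 q7 -0.78
tab travel 34.17 lat 0.42 Fx 20.78
```

```bash
python3 -c "
from h import *
F=[grab('scene').astype(float) for _ in range(26)]; tab()
n=np.mean(F,0).astype(np.uint8); cv2.imwrite('pics/s11.png',n)
c=n[272:305,325:350].astype(float); c=np.clip((c-20)*1.5,0,255).astype(np.uint8)
cv2.imwrite('pics/s11c.png',cv2.resize(c,None,fx=17,fy=17,interpolation=2))
t=grab('top'); cv2.imwrite('pics/t11.png',t); tab()"
```

```text
t 60.4 pos [471.5  56.1  55.9] jaw deg -16.97 down [ 0.0123  0.012  -0.9999] F [ 19.5  -6.6 -23.2] w 11.0 q7 -0.78
tab travel 34.2 lat 0.46 Fx 20.53
t 60.45 pos [471.6  56.   55.9] jaw deg -16.97 down [ 0.0124  0.0119 -0.9999] F [ 19.4  -6.1 -21.7] w 11.1 q7 -0.78
tab travel 34.18 lat 0.44 Fx 20.31
```

View pics/s11c.png

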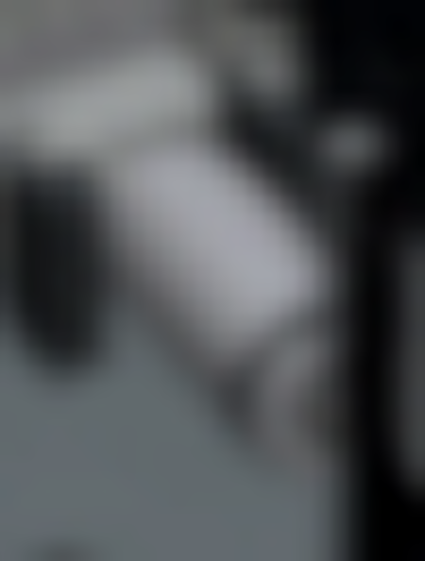

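The averaged crop shows the dark band at the barrel's mouth (250,360). That fits the 34.2 mm travel and 20.5 N, held for 1.5 s. Now easing home.

Emit:
{"name": "arm_command", "arguments": {
  "delta_pos": [
    [0, 0.06, 0],
    [0, 0.08, 0],
    [0, 0.08, 0],
    [0, 0.1, 0],
    [0, 0.1, 0],
    [0, 0.1, 0],
    [0, 0.1, 0],
    [0, 0.1, 0]
  ],
  "rotation": [
    [0, 0, 0],
    [0, 0, 0],
    [0, 0, 0],
    [0, 0, 0],
    [0, 0, 0],
    [0, 0, 0],
    [0, 0, 0],
    [0, 0, 0]
  ]
}}

```text
clock: 61.25
position: [0.4949, 0.0489, 0.0556]
tool_rot: [2.391, 1.548, 0.525]
force: [0.4, 1.3, -4.4]
grip_width: 0.0109
```

```bash
python3 -c "
from h import *
tab();plan(504.2,45.9,56,-16.5)"
```

```text
t 61.25 pos [494.9  48.9  55.6] jaw deg -16.91 down [ 0.0194  0.0113 -0.9997] F [ 0.4  1.3 -4.4] w 10.9 q7 -0.75
tab travel 9.76 lat 0.21 Fx 0.05
t 61.25 pos [494.9  48.9  55.6] jaw deg -16.91 down [ 0.0194  0.0113 -0.9997] F [ 0.4  1.3 -4.4] w 10.9 q7 -0.75
rot units [-0.07 -0.16 -0.15]  shift units (after rot) [-0.01  0.33  0.01]
```

Gauge home; the ram is returning for the rest. Continuing to travel 0.

Emit:
{"name": "arm_command", "arguments": {
  "delta_pos": [
    [0, 0.08, 0],
    [0, 0.1, 0],
    [0, 0.08, 0],
    [0, 0.05, 0],
    [0, 0.02, 0],
    [0, 0, 0],
    [0, 0, 0]
  ],
  "rotation": [
    [0, -0.05, -0.05],
    [0, -0.05, -0.05],
    [0, -0.05, -0.05],
    [0, 0, 0],
    [0, 0, 0],
    [0, 0, 0],
    [0, 0, 0]
  ]
}}

```text
clock: 61.95
position: [0.5043, 0.046, 0.0557]
tool_rot: [-1.24, 1.568, -3.105]
force: [-1.2, 0.1, -4.4]
grip_width: 0.0109
```

```bash
python3 -c "
from h import *
tab();plan(504.2,45.9,56,-16.5)"
```

```text
t 61.95 pos [504.3  46.   55.7] jaw deg -16.89 down [-2.8e-03 -1.0e-04 -1.0e+00] F [-1.2  0.1 -4.4] w 10.9 q7 -0.74
tab travel -0.07 lat 0.1 Fx -1.22
t 61.95 pos [504.3  46.   55.7] jaw deg -16.89 down [-2.8e-03 -1.0e-04 -1.0e+00] F [-1.2  0.1 -4.4] w 10.9 q7 -0.74
rot units [-0.06  0.01  0.03]  shift units (after rot) [-0.01 -0.    0.  ]
```

Emit:
{"name": "arm_command", "arguments": {
  "delta_pos": [
    [0, 0, 0],
    [0, 0, 0],
    [0, 0, 0],
    [0, 0, 0],
    [-0.3, 0, 0],
    [-0.6, 0, 0],
    [-0.8, 0, 0],
    [-0.9, 0, 0],
    [-0.5, 0, 0],
    [0, 0, 0]
  ],
  "rotation": [
    [0, 0, 0],
    [0, 0, 0],
    [0, 0, 0],
    [0, 0, 0],
    [0, 0, 0],
    [0, 0, 0],
    [0, 0, 0],
    [0, 0, 0],
    [0, 0, 0],
    [0, 0, 0]
  ],
  "gripper": 0.15
}}

```text
clock: 62.95
position: [0.5048, 0.046, 0.1555]
tool_rot: [-1.142, 1.57, -3.007]
force: [-0.5, -0.9, 0.3]
grip_width: 0.0363
```

```bash
python3 -c "
from h import *
plan(449,284.2,100,-16.5)"
```

```text
t 62.95 pos [504.8  46.  155.5] jaw deg -16.85 down [-1.1e-03 -1.0e-04 -1.0e+00] F [-0.5 -0.9  0.3] w 36.3 q7 -0.67
rot units [-0.06  0.    0.01]  shift units (after rot) [ 1.85 -4.04 -7.08]
```

Emit:
{"name": "arm_command", "arguments": {
  "delta_pos": [
    [0, -0.4, -0.8],
    [0, -0.5, -0.9],
    [0, -0.5, -0.9],
    [0, -0.5, -0.9],
    [0, -0.5, -0.9],
    [0, -0.5, -0.9],
    [0, -0.5, -0.8],
    [0, -0.3, -0.5],
    [0, -0.2, -0.3],
    [0, 0, 0]
  ],
  "rotation": [
    [0, 0, 0],
    [0, 0, 0],
    [0, 0, 0],
    [0, 0, 0],
    [0, 0, 0],
    [0, 0, 0],
    [0, 0, 0],
    [0, 0, 0],
    [0, 0, 0],
    [0, 0, 0]
  ]
}}

```text
clock: 63.95
position: [0.4497, 0.2851, 0.1534]
tool_rot: [-0.61, 1.568, -2.478]
force: [0.5, -0.3, -0.2]
grip_width: 0.0365
```

Emit:
{"name": "arm_command", "arguments": {
  "delta_pos": [
    [0.5, 0, 0],
    [0.5, 0, 0],
    [0, 0, 0],
    [0, 0, 0]
  ],
  "rotation": [
    [0, 0, 0],
    [0, 0, 0],
    [0, 0, 0],
    [0, 0, 0]
  ]
}}

```text
clock: 64.35
position: [0.451, 0.2812, 0.1226]
tool_rot: [-0.237, 1.566, -2.108]
force: [-0.5, 0.7, 1.6]
grip_width: 0.0364
```

```bash
python3 -c "
from h import *
plan(449,284.2,42,-16.5)
im=np.mean([grab('top').astype(float) for _ in range(4)],0).astype(np.uint8); cv2.imwrite('pics/t12.png',im)
o=(598.2,17.7)
def wp(x,y,z):
    a=np.radians(-16.5);return w2p('top',[(o[0]+x*np.cos(a)-y*np.sin(a))/1e3,(o[1]+x*np.sin(a)+y*np.cos(a))/1e3,z/1e3])
c=im[185:310,260:370].copy(); c=cv2.resize(c,None,fx=6,fy=4.8*1.25,interpolation=2)[:600]
b=cv2.resize(im[195:270,275:350],None,fx=8,fy=8,interpolation=2)
def d(p,col):
    q=((np.array(p)+.5-[275,195])*8).astype(int); cv2.circle(b,tuple(map(int,q)),2,col,-1)
for t in np.linspace(0,6.28,40): d(wp(-2+20*np.cos(t),20*np.sin(t),78),(0,0,255))
for x,y in((-30,-28),(-30,28),(26,28),(26,-28)): d(wp(x,y,70),(0,255,0))
cv2.imwrite('pics/t12c.png',b)"
```

```text
t 64.35 pos [451.  281.2 122.6] jaw deg -17.19 down [-0.0023 -0.0038 -1.    ] F [-0.5  0.7  1.6] w 36.4 q7 -1.17
rot units [-0.11  0.04  0.01]  shift units (after rot) [ 2.69 -0.09 -0.08]
```

View pics/t12c.png

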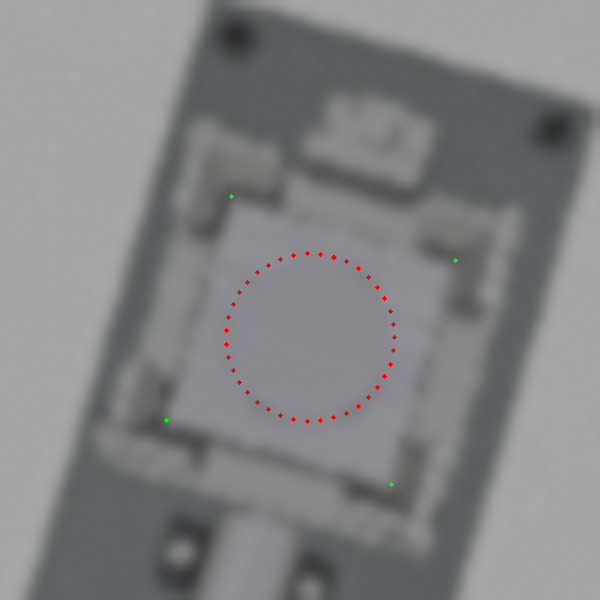

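The bedded stack shows in the top crop: the pad lies against the front posts with the gap at the back and the ram home, and the boss matches the predicted circle at (596.3, 18.3) mm. Now the weight.

Emit:
{"name": "arm_command", "arguments": {
  "delta_pos": [
    [0, -0.09, -0.08],
    [0, 0, 0],
    [0, 0, 0],
    [0.4, 0, 0],
    [0.5, 0, 0],
    [0.5, 0, 0],
    [0.4, 0, 0],
    [0.2, 0, 0],
    [0, 0, 0],
    [0, 0, 0]
  ],
  "rotation": [
    [-0.1, 0.04, 0],
    [0, 0, 0],
    [0, 0, 0],
    [0, 0, 0],
    [0, 0, 0],
    [0, 0, 0],
    [0, 0, 0],
    [0, 0, 0],
    [0, 0, 0],
    [0, 0, 0]
  ]
}}

```text
clock: 65.55
position: [0.449, 0.2857, 0.059]
tool_rot: [3.14, 1.569, 1.282]
force: [-0.5, -0.2, 0.2]
grip_width: 0.0363
```

```bash
python3 -c "
from h import *
plan(449,284.2,42,-16.5)"
```

```text
t 65.55 pos [449.  285.7  59. ] jaw deg -16.47 down [ 6.0e-04  1.9e-03 -1.0e+00] F [-0.5 -0.2  0.2] w 36.3 q7 -1.21
rot units [ 0.   -0.02 -0.  ]  shift units (after rot) [0.57 0.01 0.05]
```

Emit:
{"name": "arm_command", "arguments": {
  "delta_pos": [
    [0, 0, 0.05],
    [0.25, 0, 0],
    [0.2, 0, 0],
    [0.1, 0, 0],
    [0, 0, 0],
    [0, 0, 0]
  ],
  "rotation": [
    [0, 0, 0],
    [0, 0, 0],
    [0, 0, 0],
    [0, 0, 0],
    [0, 0, 0],
    [0, 0, 0]
  ]
}}

```text
clock: 66.15
position: [0.4493, 0.2845, 0.0422]
tool_rot: [2.776, 1.567, 0.917]
force: [-0.2, 0.5, 0.1]
grip_width: 0.0364
```

```bash
python3 -c "
from h import *
plan(449,284.2,42,-16.5)"
```

```text
t 66.15 pos [449.3 284.5  42.2] jaw deg -16.49 down [ 0.0024  0.0031 -1.    ] F [-0.2  0.5  0.1] w 36.4 q7 -1.22
rot units [ 0.   -0.04 -0.01]  shift units (after rot) [ 0.01 -0.01  0.01]
```

Emit:
{"name": "arm_command", "arguments": {
  "delta_pos": [
    [0, 0, 0],
    [0, 0, 0],
    [0, 0, 0],
    [0, 0, 0],
    [0, 0, 0],
    [0, 0, 0]
  ],
  "rotation": [
    [0, 0, 0],
    [0, 0, 0],
    [0, 0, 0],
    [0, 0, 0],
    [0, 0, 0],
    [0, 0, 0]
  ],
  "gripper": 1,
  "grip_force": 90
}}

```text
clock: 66.75
position: [0.4491, 0.2844, 0.0427]
tool_rot: [2.787, 1.567, 0.928]
force: [0.1, -0.1, -0.9]
grip_width: 0.0184
```

Emit:
{"name": "arm_command", "arguments": {
  "delta_pos": [
    [-0.2, 0, 0],
    [-0.4, 0, 0],
    [-0.7, 0, 0],
    [-0.8, 0, 0],
    [-0.8, 0, 0],
    [-0.8, 0, 0],
    [-0.6, 0, 0],
    [-0.4, 0, 0],
    [-0.1, 0, 0],
    [0, 0, 0]
  ],
  "rotation": [
    [0, 0, 0],
    [0, 0, 0],
    [0, 0, 0],
    [0, 0, 0],
    [0, 0, 0],
    [0, 0, 0],
    [0, 0, 0],
    [0, 0, 0],
    [0, 0, 0],
    [0, 0, 0]
  ]
}}

```text
clock: 67.75
position: [0.4477, 0.2831, 0.1981]
tool_rot: [2.689, 1.567, 0.831]
force: [0.1, -0.3, -4.4]
grip_width: 0.0184
```

```bash
python3 -c "
from h import *
plan(596.3,18.3,170,-16.5)"
```

```text
t 67.75 pos [447.7 283.1 198.1] jaw deg -16.46 down [ 0.0028  0.0031 -1.    ] F [ 0.1 -0.3 -4.4] w 18.4 q7 -1.12
rot units [ 0.01 -0.04 -0.02]  shift units (after rot) [0.94 7.26 7.06]
```

Emit:
{"name": "arm_command", "arguments": {
  "delta_pos": [
    [0, 0.6, 0.6],
    [0, 0.7, 0.7],
    [0, 0.7, 0.7],
    [0, 0.7, 0.7],
    [0, 0.7, 0.7],
    [0, 0.7, 0.7],
    [0, 0.7, 0.7],
    [0, 0.7, 0.7],
    [0, 0.7, 0.65],
    [0, 0.5, 0.45]
  ],
  "rotation": [
    [0, -0.04, -0.02],
    [0, 0, 0],
    [0, 0, 0],
    [0, 0, 0],
    [0, 0, 0],
    [0, 0, 0],
    [0, 0, 0],
    [0, 0, 0],
    [0, 0, 0],
    [0, 0, 0]
  ]
}}

```text
clock: 68.75
position: [0.5842, 0.0293, 0.1875]
tool_rot: [-1.088, 1.555, -2.938]
force: [0.1, 1.0, -4.4]
grip_width: 0.0182
```

Emit:
{"name": "arm_command", "arguments": {
  "delta_pos": [
    [0, 0.3, 0.3],
    [0, 0.1, 0.1],
    [0, 0, 0],
    [0, 0, 0]
  ],
  "rotation": [
    [0, 0, 0],
    [0, 0, 0],
    [0, 0, 0],
    [0, 0, 0]
  ]
}}

```text
clock: 69.15
position: [0.5918, 0.0126, 0.1843]
tool_rot: [-1.116, 1.551, -2.968]
force: [-0.9, -0.4, -4.4]
grip_width: 0.0183
```

```bash
python3 -c "
from h import *
plan(596.3,18.3,150,-16.5)"
```

```text
t 69.15 pos [591.8  12.6 184.3] jaw deg -16.12 down [-0.0199 -0.0035 -0.9998] F [-0.9 -0.4 -4.4] w 18.3 q7 -0.54
rot units [0.06 0.09 0.17]  shift units (after rot) [ 1.14  0.09 -0.23]
```

Emit:
{"name": "arm_command", "arguments": {
  "delta_pos": [
    [0, 0.09, -0.2],
    [0, 0, 0],
    [0, 0, 0],
    [0.4, 0, 0],
    [0.4, 0, 0],
    [0.3, 0, 0],
    [0, 0, 0],
    [0, 0, 0]
  ],
  "rotation": [
    [0.06, 0.09, 0.17],
    [0, 0, 0],
    [0, 0, 0],
    [0, 0, 0],
    [0, 0, 0],
    [0, 0, 0],
    [0, 0, 0],
    [0, 0, 0]
  ]
}}

```text
clock: 69.95
position: [0.5951, 0.0214, 0.1476]
tool_rot: [-3.006, 1.569, 1.423]
force: [-0.1, -0.2, -4.5]
grip_width: 0.0181
```

```bash
python3 -c "
from h import *
plan(596.3,18.3,121,-16.5)"
```

```text
t 69.95 pos [595.1  21.4 147.6] jaw deg -16.27 down [ 3.0e-04  1.8e-03 -1.0e+00] F [-0.1 -0.2 -4.5] w 18.1 q7 -0.57
rot units [ 0.04 -0.02  0.  ]  shift units (after rot) [0.89 0.07 0.09]
```

Emit:
{"name": "arm_command", "arguments": {
  "delta_pos": [
    [0, 0.07, 0.09],
    [0, 0, 0],
    [0, 0, 0]
  ],
  "rotation": [
    [0.04, -0.02, 0],
    [0, 0, 0],
    [0, 0, 0]
  ]
}}

```text
clock: 70.25
position: [0.5968, 0.0177, 0.1481]
tool_rot: [0.762, 1.57, -1.098]
force: [0.4, 0.1, -4.0]
grip_width: 0.018
```

Emit:
{"name": "arm_command", "arguments": {
  "delta_pos": [
    [0.2, 0, 0],
    [0.25, 0, 0],
    [0.2, 0, 0],
    [0.1, 0, 0],
    [0.05, 0, 0],
    [0, 0, 0],
    [0, 0, 0]
  ],
  "rotation": [
    [0, 0, 0],
    [0, 0, 0],
    [0, 0, 0],
    [0, 0, 0],
    [0, 0, 0],
    [0, 0, 0],
    [0, 0, 0]
  ]
}}

```text
clock: 70.95
position: [0.5968, 0.0178, 0.1218]
tool_rot: [0.749, 1.57, -1.111]
force: [0.3, -0.4, -4.3]
grip_width: 0.0183
```

```bash
python3 -c "
from h import *
plan(596.3,18.3,121,-16.5)"
```

```text
t 70.95 pos [596.8  17.8 121.8] jaw deg -16.55 down [ 2.e-04 -4.e-04 -1.e+00] F [ 0.3 -0.4 -4.3] w 18.3 q7 -0.58
rot units [-0.01  0.   -0.  ]  shift units (after rot) [ 0.03 -0.02 -0.01]
```

Emit:
{"name": "arm_command", "arguments": {
  "delta_pos": [
    [0.03, 0, 0],
    [0, 0, 0],
    [0, 0, 0]
  ],
  "rotation": [
    [0, 0, 0],
    [0, 0, 0],
    [0, 0, 0]
  ]
}}

```text
clock: 71.25
position: [0.597, 0.0178, 0.1213]
tool_rot: [1.547, 1.57, -0.313]
force: [0.3, 0.6, -5.5]
grip_width: 0.018
```

Emit:
{"name": "arm_command", "arguments": {
  "delta_pos": [
    [0.03, 0, 0],
    [0, 0, 0],
    [0, 0, 0]
  ],
  "rotation": [
    [0, 0, 0],
    [0, 0, 0],
    [0, 0, 0]
  ]
}}

```text
clock: 71.55
position: [0.5972, 0.0177, 0.1208]
tool_rot: [1.631, 1.569, -0.228]
force: [-0.6, 0.1, -4.6]
grip_width: 0.0181
```

Emit:
{"name": "arm_command", "arguments": {
  "delta_pos": [
    [0.03, 0, 0],
    [0.03, 0, 0],
    [0, 0, 0]
  ],
  "rotation": [
    [0, 0, 0],
    [0, 0, 0],
    [0, 0, 0]
  ]
}}

```text
clock: 71.85
position: [0.5976, 0.0178, 0.1209]
tool_rot: [1.654, 1.568, -0.207]
force: [1.1, -0.0, -4.3]
grip_width: 0.0181
```

```bash
python3 -c "
from h import *
plan(596.3,18.3,121,-16.5)"
```

```text
t 71.85 pos [597.6  17.8 120.9] jaw deg -16.57 down [ 2.8e-03 -6.0e-04 -1.0e+00] F [ 1.1 -0.  -4.3] w 18.1 q7 -0.58
rot units [-0.01 -0.   -0.03]  shift units (after rot) [-0.   -0.04 -0.  ]
```

Emit:
{"name": "arm_command", "arguments": {
  "delta_pos": [
    [0.06, 0, 0],
    [0.06, 0, 0]
  ],
  "rotation": [
    [0, 0, 0],
    [0, 0, 0.03]
  ]
}}

```text
clock: 72.05
position: [0.5983, 0.0178, 0.1204]
tool_rot: [1.639, 1.563, -0.221]
force: [-16.9, -0.9, 43.8]
grip_width: 0.0183
```

```bash
python3 -c "
from h import *
plan(596.3,18.3,121,-16.5);grab('scene','s13.png');grab('scene');state()"
```

```text
t 72.05 pos [598.3  17.8 120.4] jaw deg -16.6 down [ 0.0081 -0.0018 -1.    ] F [-16.9  -0.9  43.8] w 18.3 q7 -0.59
rot units [-0.02 -0.01 -0.08]  shift units (after rot) [-0.02 -0.07  0.  ]
t 72.15 pos [598.2  17.8 120.5] jaw deg -16.59 down [ 0.0083 -0.0019 -1.    ] F [-12.8  -1.1  34.6] w 18.3 q7 -0.59
```

Emit:
{"name": "arm_command", "arguments": {
  "delta_pos": [
    [-0.1, 0, 0],
    [0, 0, 0],
    [0, 0, 0]
  ],
  "rotation": [
    [0, 0, 0],
    [0, 0, 0],
    [0, 0, 0]
  ]
}}

```text
clock: 72.45
position: [0.5983, 0.0178, 0.1239]
tool_rot: [1.652, 1.562, -0.208]
force: [0.9, -0.6, -3.9]
grip_width: 0.0179
```

```bash
python3 -c "
from h import *
plan(596.3,18.3,121.5,-16.5)"
```

```text
t 72.45 pos [598.3  17.8 123.9] jaw deg -16.59 down [ 0.009  -0.0019 -1.    ] F [ 0.9 -0.6 -3.9] w 17.9 q7 -0.59
rot units [-0.02 -0.01 -0.09]  shift units (after rot) [ 0.08 -0.07  0.  ]
```

Emit:
{"name": "arm_command", "arguments": {
  "delta_pos": [
    [0, -0.07, 0],
    [0, 0, 0],
    [0, 0, 0]
  ],
  "rotation": [
    [0, 0, -0.09],
    [0, 0, 0],
    [0, 0, 0]
  ]
}}

```text
clock: 72.75
position: [0.5958, 0.0185, 0.1228]
tool_rot: [-1.72, 1.568, 2.703]
force: [-0.0, 0.1, -4.7]
grip_width: 0.018
```

```bash
python3 -c "
from h import *
plan(596.3,18.3,121.2,-16.5)"
```

```text
t 72.75 pos [595.8  18.5 122.8] jaw deg -16.59 down [-0.0022  0.001  -1.    ] F [-0.   0.1 -4.7] w 18.0 q7 -0.58
rot units [-0.02 -0.    0.02]  shift units (after rot) [0.05 0.02 0.  ]
```

Emit:
{"name": "arm_command", "arguments": {
  "delta_pos": [
    [0.07, 0.01, 0],
    [0, 0, 0],
    [0, 0, 0]
  ],
  "rotation": [
    [0, 0, 0],
    [0, 0, 0],
    [0, 0, 0]
  ]
}}

```text
clock: 73.05
position: [0.5962, 0.0184, 0.1208]
tool_rot: [-1.75, 1.568, 2.673]
force: [-2.1, -0.6, -0.1]
grip_width: 0.0183
```

```bash
python3 -c "
from h import *
plan(596.3,18.3,121.2,-16.5)"
```

```text
t 73.05 pos [596.2  18.4 120.8] jaw deg -16.59 down [-0.0021  0.0011 -1.    ] F [-2.1 -0.6 -0.1] w 18.3 q7 -0.58
rot units [-0.02 -0.    0.02]  shift units (after rot) [-0.01  0.    0.  ]
```

Contact made: the weight is carried by the boss (F ≈ 0) at (596.2, 18.4). Release and rise.

Emit:
{"name": "arm_command", "arguments": {
  "delta_pos": [
    [0, 0, 0],
    [0, 0, 0],
    [0, 0, 0],
    [0, 0, 0],
    [-0.2, 0, 0],
    [-0.5, 0, 0],
    [-0.8, 0, 0],
    [-0.9, 0, 0],
    [-0.9, 0, 0],
    [-0.5, 0, 0]
  ],
  "rotation": [
    [0, 0, 0],
    [0, 0, 0],
    [0, 0, 0],
    [0, 0, 0],
    [0, 0, 0],
    [0, 0, 0],
    [0, 0, 0],
    [0, 0, 0],
    [0, 0, 0],
    [0, 0, 0]
  ],
  "gripper": 0.15
}}

```text
clock: 74.05
position: [0.5962, 0.0185, 0.2425]
tool_rot: [-1.955, 1.568, 2.469]
force: [0.3, -0.1, 0.9]
grip_width: 0.0365
```

Emit:
{"name": "arm_command", "arguments": {
  "delta_pos": [
    [0, -0.6, 0.6],
    [0, -0.7, 0.7],
    [0, -0.7, 0.7],
    [0, -0.7, 0.7],
    [0, -0.7, 0.7],
    [0, -0.7, 0.7],
    [0, -0.5, 0.7],
    [0, -0.3, 0.6],
    [0, -0.2, 0.4],
    [0, 0, 0]
  ],
  "rotation": [
    [0, 0, 0],
    [0, 0, 0],
    [0, 0, 0],
    [0, 0, 0],
    [0, 0, 0],
    [0, 0, 0],
    [0, 0, 0],
    [0, 0, 0],
    [0, 0, 0],
    [0, 0, 0]
  ]
}}

```text
clock: 75.05
position: [0.3941, -0.1079, 0.2557]
tool_rot: [1.882, 1.555, 0.023]
force: [-0.4, 0.8, 0.8]
grip_width: 0.0361
```

```bash
python3 -c "
from h import *
state()
im=np.mean([grab('top').astype(float) for _ in range(3)],0).astype(np.uint8); sc=grab('scene','s14.png'); cv2.imwrite('pics/t14.png',im)
o=(598.2,17.7)
def wp(n,x,y,z):
    a=np.radians(-16.5);return w2p(n,[(o[0]+x*np.cos(a)-y*np.sin(a))/1e3,(o[1]+x*np.sin(a)+y*np.cos(a))/1e3,z/1e3])
def mk(n,im,u,v,w,h,s):
    b=cv2.resize(im[v:v+h,u:u+w],None,fx=s,fy=s,interpolation=2)
    for r,z,col in((23.5,102,(0,0,255)),(11,119,(0,255,0))):
        for t in np.linspace(0,6.28,30):
            q=((wp(n,-2+r*np.cos(t),r*np.sin(t),z)+.5-[u,v])*s).astype(int); cv2.circle(b,tuple(map(int,q)),1,col,-1)
    return b
cv2.imwrite('pics/f.png',np.hstack([mk('top',im,270,190,80,110,5),mk('scene',sc,275,210,80,110,5)]))"
```

```text
t 75.05 pos [ 394.1 -107.9  255.7] jaw deg -16.52 down [ 1.560e-02  4.000e-04 -9.999e-01] F [-0.4  0.8  0.8] w 36.1 q7 -0.22
```

View pics/f.png

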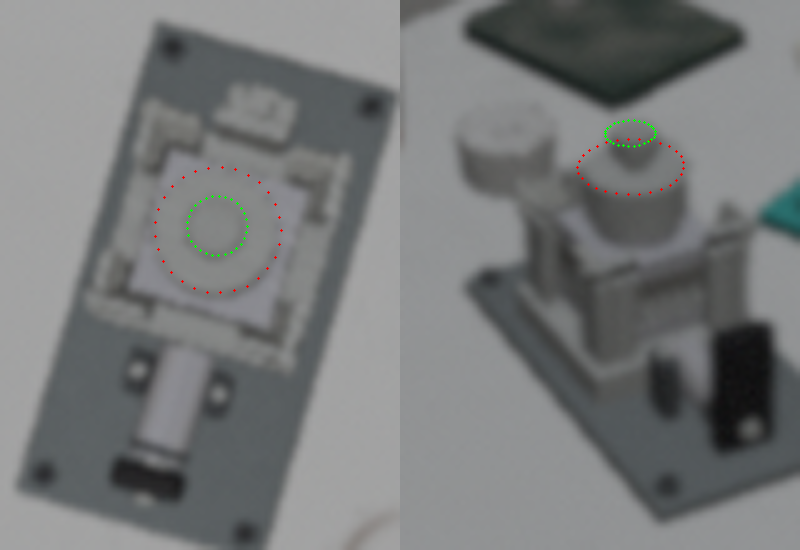

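The final picture shows the weight upright and within about 1 mm of the predicted boss centre in both views. The tab and ram are home and the pad is still at the front posts. Handing in.

```bash
python3 -c "
from h import *
print(bot.job_done())"
```

```text
the job is handed in; nothing more can be done
None
```

The shear box is built and handed in at about 75 s of robot time, with the robot touching nothing. No verdict came back.

- **Stack:** base plate, both packing plates (only two were there), slab and aluminium pad were placed in that order.
- **Gauge:** I drew the tab out 34.2 mm at about 20.5 N and held it there for about 1.5 s, then eased it fully home. The dark ring is only about one pixel wide in the camera. I therefore set it by travel and force, which agreed with each other and with a dark band seen at the barrel's mouth.
- **Weight:** it stands upright on the boss, within about 1 mm of the boss's expected centre.

**Last checks:** the final pictures show the pad against the front posts and the ram and tab home. I never reached for the tin or the beaker.

**What went wrong on the way:**
- **Packing plate:** one finger landed on the second packing plate at about 7 N, so I opened wider and took it again.
- **Gauge:** the pull slipped back from 33.7 to 31.4 mm before the final setting.
- **Weight:** I pressed it down at about 44 N through the held weight on the first try. I lifted it, re-centred it and set it down at near zero force. That is above the 40 N limit set for the arm or gripper body, though only the weight itself was touching the pad.

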